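# Clear the doorway and latch the sliding cabinet door

## Robot

A 6-joint arm with a two-finger parallel gripper is mounted at the origin on the work surface. World frame = base frame: x ahead of the robot, y to its left, z up, the work surface at z = 0. Lengths are in m, angles in rad, forces in N, time in s.
With the tool pointing down it reaches from about 0.35 to 0.85 m from the base axis. Payload 8.1 kg.
Tool frame: the origin (TCP) lies at the very end of the fingers, on their centre line; the grasp point (between the pads) lies 19 mm behind it (grip_depth is the distance from the TCP to the grasp point, in m); x points along the fingers, y is the direction in which the jaws open and shut, and the axes are right-handed (so a half turn about x gives the same grasp; the last joint's range is limited). The gripper opens to 93 mm and grips with 3 to 60 N. Pads are 15 mm wide; open, the fingers measure 128 mm over their backs; the gripper's body (75 mm by 188 mm) begins 65 mm behind the grasp point.
Start: joints at [-1.426, 0.13, 1.488, -0, 1.523, -0.085], TCP at [0.137, -0.584, 0.186] pointing down, gripper open.
Joint ranges: [-2.96, 2.96], [-0.89, 2.26], [0.02, 2.5], [-1.34, 4.48], [0, 2.73], [-2.66, 2.66]. Speed limits (rad/s): [2.39, 2.39, 2.79, 3.14, 3.14, 3.14].

## Interface

Orientations are given as a unit quaternion [x, y, z, w].
In Python, from plant import * gives the robot as it stands.
- The arm moves only by the shell command python3 -m inch 'ROWS' [FORCE]. ROWS is a JSON object of lists of equal length, an entry for each row: "hand": the opening, from 0 (shut) to 1 (fully open); "linear": the shift along the tool's x, y, z in m, a list of three; "twist": the turn, a rotation vector about the tool's x, y, z in degrees, a list of three. In form: {"hand": [hand, ...], "linear": [[x, y, z], ...], "twist": [[wx, wy, wz], ...]}. A call has 1 to 5 rows; each row shifts and turns the commanded pose from where the row before left it, along the tool's axes as they then stand; what a row does not reach is not made up. A row lasts 1/10 s, in which the tool goes at most 50 mm and 8.59 degrees, less where a joint would pass 70% of its speed; a pose out of reach is approached as far as the arm can. A call with a gripper value outside its range is refused whole. The fingers move at their own pace and stop on an object; FORCE is the grip in N (left out, the last holds). Time passes only in rows, so rows that do not move let the fingers close. It gives the time, the measured TCP pose, the force and the opening at its end, in the units of the state.
- observe(): the state, without advancing time (a new reading comes with each control period).
- read_camera(name): name is "scene" or "side" or "wrist"; returns a dict with "pixels" (384x512x3 uint8, red, green, blue), "mtx" (3x3 intrinsics, pixels), "camera_from_world" (4x4, takes a point from world to camera coordinates). Camera axes: x right, y down, z forward; pixel columns grow to the right and rows downward; lengths in m; the calibration is good to about 2 mm. A picture is of the moment at which its call begins. There is no depth.
- finish_job(): hands the job in, once; it reports no verdict.
The state is a dict: "time_s": time; "q": joint angles; "joint_vel": joint speeds; "joint_efforts": joint torques, N m; "tcp_pos": TCP position; "tool_rot": TCP orientation; "wrist_force": force on the tool from outside, world axes, zero at the start; "torque": the same for the moment, N m; "finger_gap": opening from 0.0 (shut) to 1.0 (fully open).
Only numpy, scipy, OpenCV 4.12 (cv2) and the standard library are available. Lean on these libraries where they do the work, as an engineer would, in place of code of your own. Each camera call takes 0.05 s, during which the arm holds its last target. There are 200 camera calls.

## Task

Lift the bottle out of the cabinet's doorway and stand it upright in the steel tray, setting it down rather than dropping it. Then slide the cabinet door shut along its track, pressing it gently into the springy seal of the closing post until the hook drops behind the stud and holds the door; stop pushing there, the seal must not be pushed all the way in to its hard stop. Leave the bowl, jar and spanner where they are, and let go of everything.

Things in the scene. Friction and masses are not known exactly. Their poses are not given: they have to be found in the camera images.
- cabinet: White steel counter cabinet with clear roof and back, fixed, 250 deep (x), 480 wide (y), 179 high. Origin on the worktop; front edge of its aluminium sill (30 high) is 132 mm to its -x, the robot's side. Doorway at its +y part. Top rail 147 to 179 mm above the worktop, front at x = -88 mm; in the doorway (y 10 to 130 mm) it is cut back to x = -68 mm.
- groove (a point): Point on the groove floor of the door's track (20 mm above the worktop), 75 mm to the cabinet's -x; the groove runs along y, the door closes to +y. At the +y end a steel closing post with rubber seal and hook stands over the groove. The post is adjustable, its place not measured: its hard stop for the door's leading edge is 158 to 186 mm from this point along +y.
- door: Sliding door, aluminium frame and glass, 10 thick (x), 200 wide (y), 144 high, 0.42 to 0.84 kg, loose in the groove with 2 mm play each side; 2 to 7 N of friction. Origin: centre of its underside; axes as the cabinet's. Closes to +y, leading edge 100 mm from the origin. A steel stud (8 mm diameter) 85 mm along +y and 80 mm up sticks out 32 mm to -x.
- door_handle (a point): Grip point on the door's dark upright bar handle: bar 12 x 12 mm, from 65 to 143 mm above the worktop, 45 mm in front (-x) of the door's mid-plane, mid-width; two arms (12 wide) join it to the door at 70 and 138 mm. The point is on the bar's centre line, 130 mm above the worktop. Nothing stands over the bar: straddle or pinch it across y from above.
- seal (a joint): How far the rubber seal strip on the post is pushed in, m: 0 free, 0.014 fully in (the hard stop). Free, it stands 14 mm before the hard stop, as tall as the door's edge; it presses back with 2.4 N at first touch to 13.6 N fully in and pushes an unlatched door back out. The hook drops when it is in by about 0.008, 6 mm before the hard stop: stop there, do not bottom it.
- hook (a joint): Angle of the steel catch hook on the post, rad: 0 down (rest), about 0.2 when lifted. A light spring holds it down. The door's stud rides under its sloping nose (up to 6 N more push), lifts it, and the tooth drops behind the stud: then the door stays shut when let go. The hook lies 7 to 21 mm in front of the door, up to 115 mm above the worktop.
- bottle: Closed round humidifier bottle, clear with a broad white screw lid, a plain straight cylinder 56 mm in diameter and 130 high, lid included, 0.25 kg, standing upright on the sill in the doorway, in the door's way. Origin: centre of its underside.
- tray: Low open steel tray, fixed, 110 (x) x 130 (y) x 22 mm high, walls and floor 4 mm, on the worktop to the left or right in front of the cabinet. Origin: centre of its underside.
- bowl: Bystander: steel bowl, 100 mm across, 45 high, on the worktop on the other side from the tray. Origin: centre of its underside.
- jar: Bystander: small amber jar with black lid, 50 mm diameter, 60 high, on the worktop between tray and bowl. Origin: centre of its underside.
- spanner: Bystander: steel spanner 170 mm long lying on the worktop to the right of the cabinet. Origin: its middle, underside.

How it is judged:
By the outcome, as a careful person would: the job done as asked, in the order asked, and still so for the second after the job is handed in, with the robot touching nothing.
It also fails if it takes over 72 s, if anything falls off the work surface, if the arm or the gripper's body presses on something with over 40 N, if the wrist force passes 120 N, or if a joint passes its speed limit or range.

## Working session

There is one attempt and no reset: what is moved stays moved. The work goes in short steps, Python scripts to look and compute and a shell command to move; the robot and the scene stay as the last step left them, time stands still between calls to the robot, and variables do not carry over. Pictures are saved under pics/ and viewed, about 8 in all and at most 12, crops included, and the job is handed in when it is done.

```bash
ls; mkdir -p pics; python3 - <<'E'
from plant import *
import cv2,numpy as np
s=observe();print({k:np.round(v,3) for k,v in s.items()})
for n in("scene","side"):
    r=read_camera(n);cv2.imwrite(f"pics/{n}0.png",r["pixels"][:,:,::-1])
    T=r["camera_from_world"];print(n,r["mtx"].round(1).tolist(),(-T[:3,:3].T@T[:3,3]).round(3),T[2,:3].round(2))
a=[cv2.imread(f"pics/{n}0.png") for n in("scene","side")]
E
```

```text
pics
{'time_s': np.float64(0.0), 'q': array([-1.426,  0.131,  1.489,  0.   ,  1.523, -0.085]), 'joint_vel': array([ 0.   ,  0.   ,  0.001, -0.   ,  0.001, -0.001]), 'joint_efforts': array([ 4.0000e-03, -5.5984e+01, -4.9176e+01,  7.7000e-02,  3.5000e-02,
       -0.0000e+00]), 'tcp_pos': array([ 0.137, -0.584,  0.185]), 'tool_rot': array([-0.702, -0.082,  0.702, -0.08 ]), 'wrist_force': array([-0.564, -0.087, -0.454]), 'torque': array([-0.016,  0.016, -0.016]), 'finger_gap': np.float64(0.999)}
scene [[485.2, 0.0, 246.1], [0.0, 485.2, 188.0], [0.0, 0.0, 1.0]] [ 0.673 -0.571  1.442] [-0.07  0.33 -0.94]
side [[410.8, 0.0, 262.9], [0.0, 410.8, 198.4], [0.0, 0.0, 1.0]] [ 0.12  -0.381  0.9  ] [ 0.47  0.27 -0.84]
```

View pics/scene0.png

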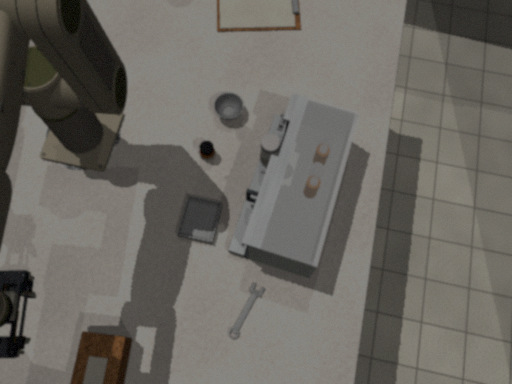

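View pics/side0.png

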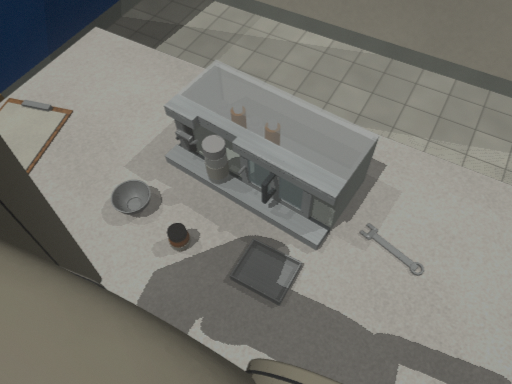

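The scene view shows the cabinet rotated about -17°, with the bottle at about (271,142), the handle at (251,197), the tray at (200,218), the jar at (207,149) and the bowl at (229,107). In the side view the bottle lid is at (214,145), the handle at (268,186) and the tray at (265,271). I'll enlarge both to get corner pixels.

```bash
python3 - <<'E'
import cv2,numpy as np
f=lambda i:cv2.convertScaleAbs(i,alpha=1.5,beta=15)
a=f(cv2.imread("pics/side0.png"))[60:310,110:390];b=f(cv2.imread("pics/scene0.png"))[85:275,165:365]
cv2.imwrite("pics/sidec.png",cv2.resize(a,None,fx=2.4,fy=2.4,interpolation=2)[:600])
cv2.imwrite("pics/scenec.png",cv2.resize(b,None,fx=3,fy=3,interpolation=2))
E
```

```text
(no output)
```

View pics/sidec.png

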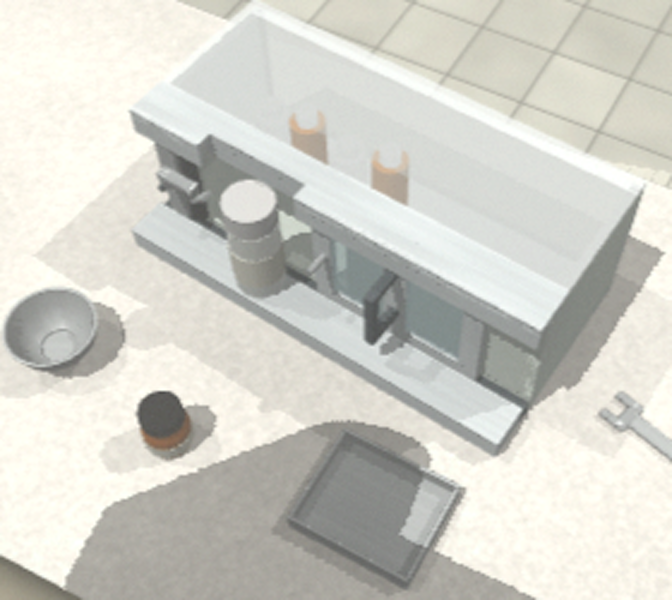

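View pics/scenec.png

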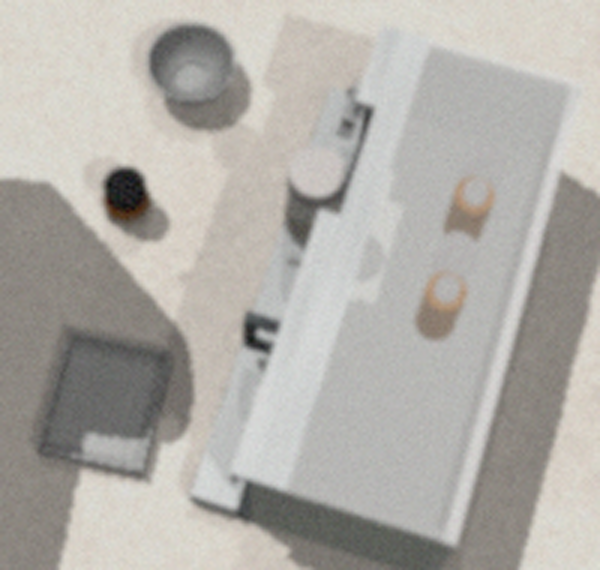

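The side crop shows the tray rim corners, the sill front edge (135,235)-(500,442), the top rail front corners (133,112) and (545,335), the lid centre (249,202) and the handle top near (390,278). The scene crop shows the lid at (317,172), the handle at (260,330) and the tray corners. Next I cast these onto their known heights.

```bash
cat >h.py <<'E'
from plant import *
import cv2,numpy as np
def ray(r,u,v):
    T=r["camera_from_world"];R=T[:3,:3];c=-R.T@T[:3,3]
    return c,R.T@np.linalg.inv(r["mtx"])@np.array([u,v,1.])
def onz(r,u,v,z):
    c,d=ray(r,u,v);return (c+d*(z-c[2])/d[2])
def tri(*rs):
    A=0;b=0
    for c,d in rs:
        d=d/np.linalg.norm(d);P=np.eye(3)-np.outer(d,d);A=A+P;b=b+P@c
    return np.linalg.solve(A,b)
def proj(r,p):
    q=r["mtx"]@(r["camera_from_world"]@np.append(p,1))[:3];return q[:2]/q[2]
def save(n,f,box=None,s=1):
    r=read_camera(n);i=r["pixels"][:,:,::-1]
    if box:i=i[box[1]:box[3],box[0]:box[2]]
    i=cv2.convertScaleAbs(cv2.resize(i,None,fx=s,fy=s,interpolation=2),alpha=1.5,beta=15)
    cv2.imwrite(f"pics/{f}.png",i);return r
E
python3 - <<'E'
from h import *
R={n:read_camera(n) for n in("side","scene")}
cv=dict(side=lambda p:((p[0]+.5)/2.4-.5+110,(p[1]+.5)/2.4-.5+60),scene=lambda p:((p[0]+.5)/3-.5+165,(p[1]+.5)/3-.5+85))
def P(l,n,z,*ps):
    o=np.array([onz(R[n],*cv[n](p),z) for p in ps]);print(l,n,o[:,:2].round(3).tolist(),'mean',o[:,:2].mean(0).round(4));return o
ang=lambda a,b:np.degrees(np.arctan2(*(b-a)[[1,0]]))
for n,t in(("side",[(133,112),(545,335),(640,190),(255,8)]),("scene",[(385,28),(235,473),(452,548),(580,85)])):
    o=P("roof",n,.179,*t);print(ang(o[1],o[0])-90,np.linalg.norm(o[1]-o[0]),np.linalg.norm(o[2]-o[1]))
o=P("sill","side",.03,(135,235),(500,442));print(ang(o[1],o[0])-90,np.linalg.norm(o[1]-o[0]))
P("lid","side",.16,(249,200));P("lid","scene",.16,(317,172))
print("lid tri",tri(*[ray(R[n],*cv[n](p)) for n,p in(("side",(249,200)),("scene",(317,172)))]))
for n,t in(("side",[(348,432),(462,488),(408,582),(290,520)]),("scene",[(68,330),(172,350),(148,478),(38,455)])):
    o=P("tray",n,.022,*t);print([np.linalg.norm(o[i]-o[i-1]).round(3) for i in range(4)],ang(o[2],o[1])-90)
P("jar","side",.06,(162,408));P("jar","scene",.06,(127,186))
P("hnd","side",.143,(388,276),(368,308));P("hnd","scene",.143,(247,318),(248,345),(282,325))
E
```

```text
roof side [[0.642, 0.191], [0.596, -0.285], [0.791, -0.298], [0.837, 0.169]] mean [ 0.7166 -0.0557]
-5.562631575159799 0.4784229188602842 0.19610537757070576
roof scene [[0.649, 0.196], [0.603, -0.277], [0.802, -0.301], [0.846, 0.175]] mean [ 0.7249 -0.0518]
-5.5446341154898136 0.4750714609502128 0.20070255844048615
sill side [[0.595, 0.192], [0.558, -0.277]] mean [ 0.5767 -0.0423]
-4.474576162772792 0.4698969584829053
lid side [[0.613, 0.034]] mean [0.6133 0.0343]
lid scene [[0.613, 0.036]] mean [0.6135 0.0358]
lid tri [0.6135458  0.03515052 0.15982239]
tray side [[0.499, -0.139], [0.5, -0.264], [0.393, -0.262], [0.392, -0.137]] mean [ 0.4463 -0.2006]
[np.float64(0.107), np.float64(0.126), np.float64(0.107), np.float64(0.126)] -91.13917409069253
tray scene [[0.392, -0.131], [0.502, -0.129], [0.51, -0.264], [0.397, -0.266]] mean [ 0.4507 -0.1975]
[np.float64(0.135), np.float64(0.11), np.float64(0.136), np.float64(0.113)] 3.438393368977472
jar side [[0.418, 0.021]] mean [0.4184 0.0214]
jar scene [[0.419, 0.024]] mean [0.419 0.024]
hnd side [[0.609, -0.123], [0.568, -0.124]] mean [ 0.5884 -0.1237]
hnd scene [[0.579, -0.12], [0.585, -0.146], [0.612, -0.119]] mean [ 0.5922 -0.1285]
```

```bash
cat >>h.py <<'E'
from scipy.spatial.transform import Rotation as Ro
O=np.array([.708,-.0535,0]);C=Ro.from_euler('z',-5.2,degrees=True)
def cab(p):return O+C.apply(p)
def loc(p):return C.inv().apply(np.array(p)-O)
def go(p=None):
    """shift in tool axes to p, after the twist that makes tool x down and tool y along cabinet +-y"""
    s=observe();T=Ro.from_quat(s["tool_rot"]);M=T.as_matrix()
    ey=C.apply([0,1,0]);ey=ey*np.sign(ey@M[:,1]);x=np.array([0,0,-1.]);G=np.stack([x,ey,np.cross(x,ey)],1)
    print("t",s["time_s"].round(2),"tcp",s["tcp_pos"].round(4),"cab",loc(s["tcp_pos"]).round(4),"gap",s["finger_gap"].round(3),"F",C.inv().apply(s["wrist_force"]).round(1))
    print("tool y,z",M[:,1].round(3),M[:,2].round(3),"twist deg",np.degrees((T.inv()*Ro.from_matrix(G)).as_rotvec()).round(2))
    if p is not None:
        d=np.array(p)-s["tcp_pos"];print("shift mm now-axes",(M.T@d*1e3).round(1),"aligned-axes",(G.T@d*1e3).round(1))
E
python3 - <<'E'
from h import *
b=np.array([.6135,.0352]);go([*b,.25]);print("bottle cab",loc([*b,0]))
E
```

```text
Traceback (most recent call last):
  File "h.py", line 28, in go
    print("t",s["time_s"].round(2),"tcp",s["tcp_pos"].round(4),"cab",loc(s["tcp_pos"]).round(4),"gap",s["finger_gap"].round(3),"F",C.inv().apply(s["wrist_force"]).round(1))
              ^^^^^^^^^^^^^^^^^
AttributeError: 'float' object has no attribute 'round'
```

```bash
sed -i 's/s\["time_s"\].round(2)/round(float(s["time_s"]),2)/; s/s\["finger_gap"\].round(3)/round(float(s["finger_gap"]),3)/; s/tcp_pos"\]\.round/tcp_pos"].round/; s/s=observe();T=/s={k:np.array(v) for k,v in observe().items()};T=/' h.py
python3 - <<'E'
from h import *
b=np.array([.6135,.0352]);go([*b,.25]);print("bottle cab",loc([*b,0]))
E
```

```text
t 0.2 tcp [ 0.1366 -0.5838  0.185 ] cab [-0.521  -0.5799  0.185 ] gap 1.0 F [-0.4  0.8  0.2]
tool y,z [ 0.228 -0.974 -0.001] [-0.974 -0.228 -0.   ] twist deg [1.837e+01 1.000e-02 7.000e-02]
shift mm now-axes [ -64.3 -494.2 -605.3] aligned-axes [ -65.  -659.7 -418.8]
bottle cab [-0.10215019  0.07977017  0.        ]
```

```bash
python3 -m inch '{"hand":[1,1,1],"linear":[[-0.02,0,0],[-0.02,0,0],[-0.025,0,0]],"twist":[[8.5,0,0],[8.5,0,0],[1.4,0,0]]}'
python3 -m inch '{"hand":[1,1,1,1,1],"linear":[[0,-0.04,-0.026],[0,-0.04,-0.026],[0,-0.04,-0.026],[0,-0.04,-0.026],[0,-0.04,-0.026]],"twist":[[0,0,0],[0,0,0],[0,0,0],[0,0,0],[0,0,0]]}'
python3 -m inch '{"hand":[1,1,1,1,1],"linear":[[0,-0.04,-0.026],[0,-0.04,-0.026],[0,-0.04,-0.026],[0,-0.04,-0.026],[0,-0.04,-0.026]],"twist":[[0,0,0],[0,0,0],[0,0,0],[0,0,0],[0,0,0]]}'
python3 - <<'E'
from h import *
go([.6135,.0352,.25])
r=save("wrist","w1");T=r["camera_from_world"];print((-T[:3,:3].T@T[:3,3]).round(3),T[2,:3].round(2),proj(r,cab([-.102,.0798,.16])))
E
```

```text
time_s: 0.5
tcp_pos: [0.1366, -0.5835, 0.2502]
tool_rot: [-0.706, 0.033, 0.706, 0.035]
wrist_force: [-0.9, 0.4, 0.6]
finger_gap: 0.997
time_s: 1.0
tcp_pos: [0.2851, -0.3952, 0.2506]
tool_rot: [0.706, -0.032, -0.706, -0.032]
wrist_force: [0.9, -0.7, 0.6]
finger_gap: 0.996
time_s: 1.5
tcp_pos: [0.4329, -0.2078, 0.2508]
tool_rot: [0.706, -0.032, -0.706, -0.032]
wrist_force: [0.2, -0.2, -0.4]
finger_gap: 1.003
t 1.5 tcp [ 0.4329 -0.2078  0.2508] cab [-0.26   -0.1786  0.2508] gap 1.003 F [ 0.2 -0.2 -0.4]
tool y,z [-0.091 -0.996  0.   ] [-0.996  0.091 -0.   ] twist deg [-0.04 -0.02 -0.01]
shift mm now-axes [   0.8 -258.5 -157.6] aligned-axes [   0.8 -258.4 -157.8]
[ 0.511 -0.214  0.449] [-0.28  0.03 -0.96] [-18.64374967  23.10339757]
```

View pics/w1.png

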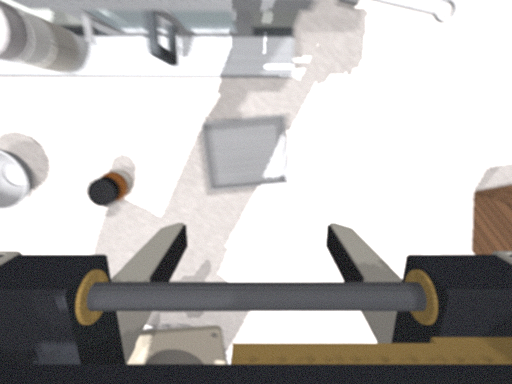

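The wrist view shows the tray at (247,152) with corners (205,125), (285,115), (287,182) and (213,190), and the jar at (105,188). The bottle is at top left. I continue to above the bottle.

```bash
python3 - <<'E'
from h import *
r=read_camera("wrist")
print("tray",np.mean([onz(r,*p,.022) for p in((205,125),(285,115),(287,182),(213,190))],0))
E
python3 -m inch '{"hand":[1,1,1],"linear":[[0,-0.043,-0.018],[0,-0.043,-0.018],[0,-0.043,-0.018]],"twist":[[0,0,0],[0,0,0],[0,0,0]]}'
python3 -m inch '{"hand":[0.8,0.8,0.8,0.8],"linear":[[0,-0.043,-0.018],[0,-0.043,-0.018],[0,-0.043,-0.018],[0,0,0]],"twist":[[0,0,0],[0,0,0],[0,0,0],[0,0,0]]}'
python3 - <<'E'
from h import *
go([.6135,.0352,.25])
r=save("wrist","w2");
for z in(.16,.03):print(proj(r,cab([-.102,.0798,z])))
print("rail front edge",proj(r,cab([-.068,.01,.179])),proj(r,cab([-.068,.13,.179])))
E
```

```text
tray [ 0.45303317 -0.18732621  0.022     ]
time_s: 1.9
tcp_pos: [0.4979, -0.0855, 0.2507]
tool_rot: [0.706, -0.033, -0.706, -0.033]
wrist_force: [0.7, -1.0, 0.2]
finger_gap: 1.002
time_s: 2.3
tcp_pos: [0.5642, 0.0415, 0.2497]
tool_rot: [-0.706, 0.03, 0.707, 0.031]
wrist_force: [-1.3, -0.7, -1.1]
finger_gap: 0.804
t 2.3 tcp [0.5642 0.0415 0.2497] cab [-0.1519  0.0816  0.2497] gap 0.804 F [-1.2 -0.9 -1.1]
tool y,z [-0.087 -0.996 -0.001] [-0.996  0.087  0.001] twist deg [0.22 0.07 0.08]
shift mm now-axes [ -0.3   2.  -49.7] aligned-axes [ -0.3   1.8 -49.7]
[259.56306155 140.15736225]
[258.69777712 131.44658268]
rail front edge [334.25234383 105.91268549] [206.69279301 105.32848203]
```

View pics/w2.png

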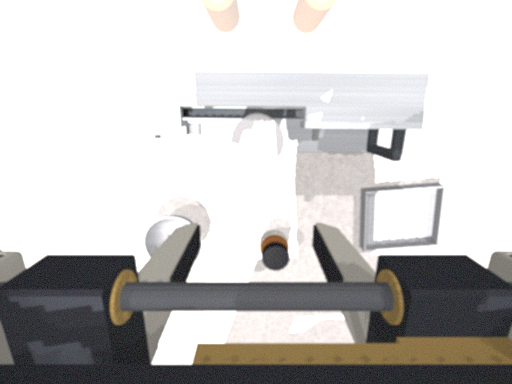

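The lid sits at about (258,137), against (259.6,140) predicted, so the bottle position is good. The doorway cut corners at (182,107) and (305,107) are about 26 mm to +y of my assumed origin; I'll fix that later. Now over the bottle and down to TCP z≈0.122.

```bash
python3 -m inch '{"hand":[0.8,0.8,0.8],"linear":[[0,0.001,-0.025],[0,0.001,-0.025],[0,0,0]],"twist":[[0,0,0],[0,0,0],[0,0,0]]}'
python3 - <<'E'
from h import *
go([.6135,.0352,.122])
r={n:read_camera(n) for n in("side","scene")}
cv=dict(side=lambda p:((p[0]+.5)/2.4-.5+110,(p[1]+.5)/2.4-.5+60),scene=lambda p:((p[0]+.5)/3-.5+165,(p[1]+.5)/3-.5+85))
for n,z,p in(("side",.179,(212,137)),("side",.179,(303,187)),("scene",.179,(373,105)),("scene",.179,(322,212)),("scene",.179,(340,210))):
    print(n,loc(onz(r[n],*cv[n](p),z)).round(3))
w=read_camera("wrist");cv2.imwrite("pics/w3.png",w["pixels"][:,:,::-1])
for u,v in((258,112),):print(proj(w,cab([-.102,.0798,.16])))
E
```

```text
time_s: 2.65
tcp_pos: [0.6137, 0.0284, 0.2496]
tool_rot: [-0.706, 0.033, 0.707, 0.033]
wrist_force: [-0.4, 0.1, 0.3]
finger_gap: 0.801
t 2.65 tcp [0.6137 0.0284 0.2496] cab [-0.1013  0.0731  0.2496] gap 0.801 F [-0.4  0.1  0.3]
tool y,z [-0.093 -0.996  0.001] [-0.996  0.093  0.001] twist deg [-0.15  0.07 -0.05]
shift mm now-axes [127.6  -6.8   0.7] aligned-axes [127.6  -6.7   0.8]
side [-0.07   0.149  0.179]
side [-0.072  0.034  0.179]
scene [-0.069  0.157  0.179]
scene [-0.084  0.033  0.179]
scene [-0.068  0.04   0.179]
[251.89309079 185.39817566]
```

View pics/w3.png

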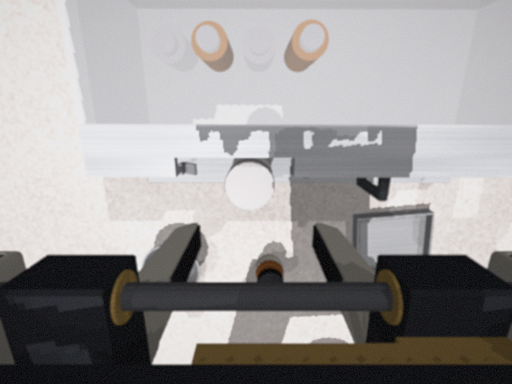

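The lid centre is at (249,186), 3 px from prediction, so I split the difference to y≈0.037. The hook shows at (187,167). I shift the origin by 25 mm along cabinet y, then descend.

```bash
sed -i 's/^O=.*;C=/O=np.array([.7103,-.0286,0]);C=/' h.py
python3 -m inch '{"hand":[0.8,0.8,0.8,0.8,0.8],"linear":[[0.03,-0.0085,0],[0.03,0,0],[0.028,0,0],[0.02,0,0],[0.02,0,0]],"twist":[[0,0,0],[0,0,0],[0,0,0],[0,0,0],[0,0,0]]}'
python3 -m inch '{"hand":[0.8,0.5,0.5,0.5,0.5],"linear":[[0,0,0],[0,0,0],[0,0,0],[0,0,0],[0,0,0]],"twist":[[0,0,0],[0,0,0],[0,0,0],[0,0,0],[0,0,0]]}' 25
python3 -c "
from h import *
go([.6135,.037,.122])"
```

```text
time_s: 3.3
tcp_pos: [0.6125, 0.0389, 0.1222]
tool_rot: [-0.706, 0.032, 0.706, 0.032]
wrist_force: [0.0, -0.1, 0.8]
finger_gap: 0.798
time_s: 3.8
tcp_pos: [0.6147, 0.0391, 0.1247]
tool_rot: [0.707, -0.032, -0.705, -0.032]
wrist_force: [-0.6, -1.3, 6.2]
finger_gap: 0.586
t 3.8 tcp [0.6147 0.0391 0.1247] cab [-0.1013  0.0588  0.1247] gap 0.586 F [-0.5 -1.3  6.2]
tool y,z [-0.091 -0.996  0.   ] [-0.996  0.091 -0.003] twist deg [-0.04 -0.18 -0.01]
shift mm now-axes [2.7 2.2 1.1] aligned-axes [2.7 2.2 1. ]
```

```bash
python3 -m inch '{"hand":[0.5,0.5,0.5],"linear":[[0,0,0],[-0.01,0,0],[-0.01,0,0]],"twist":[[0,0,0],[0,0,0],[0,0,0]]}'
python3 -m inch '{"hand":[0.5,0.5,0.5,0.5,0.5],"linear":[[-0.01,0,0.01],[-0.015,0,0.02],[-0.015,0,0.03],[0,0,0.03],[0,0,0]],"twist":[[0,0,0],[0,0,0],[0,0,0],[0,0,0],[0,0,0]]}'
python3 - <<'E'
from h import *
go([.451,-.196,.18])
save("side","s1",(170,60,330,240),3)
E
```

```text
time_s: 4.1
tcp_pos: [0.613, 0.0395, 0.1428]
tool_rot: [-0.706, 0.032, 0.707, 0.032]
wrist_force: [0.1, -0.2, -2.1]
finger_gap: 0.587
time_s: 4.6
tcp_pos: [0.5213, 0.0482, 0.1835]
tool_rot: [-0.706, 0.032, 0.707, 0.032]
wrist_force: [0.6, -0.3, -2.0]
finger_gap: 0.585
t 4.6 tcp [0.5213 0.0482 0.1835] cab [-0.1951  0.0593  0.1835] gap 0.585 F [ 0.6 -0.3 -2. ]
tool y,z [-0.091 -0.996 -0.   ] [-0.996  0.091  0.001] twist deg [0.01 0.06 0.01]
shift mm now-axes [  3.4 249.5  47.9] aligned-axes [  3.5 249.5  47.9]
```

View pics/s1.png

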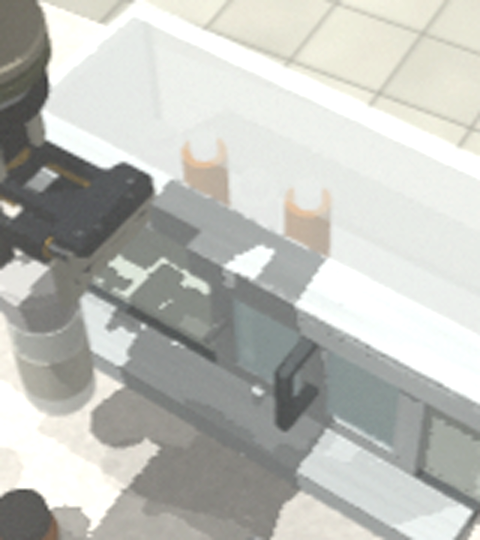

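The bottle hangs upright in the fingers, clear of the doorway. Carry it to above the tray.

```bash
python3 -m inch '{"hand":[0.5,0.5,0.5,0.5],"linear":[[0,0.03,0.008],[0,0.044,0.008],[0,0.044,0.008],[0,0.044,0.008]],"twist":[[0,0,0],[0,0,0],[0,0,0],[0,0,0]]}'
python3 -m inch '{"hand":[0.5,0.5,0.5,0.5,0.5],"linear":[[0,0.044,0.008],[0,0.044,0.008],[0.03,0,0],[0.03,0,0],[0.01,0,0]],"twist":[[0,0,0],[0,0,0],[0,0,0],[0,0,0],[0,0,0]]}'
python3 -m inch '{"hand":[0.5],"linear":[[0,0,0]],"twist":[[0,0,0]]}'
python3 - <<'E'
from h import *
go([.451,-.196,.0965])
E
```

```text
time_s: 5.05
tcp_pos: [0.4775, -0.1124, 0.1832]
tool_rot: [0.707, -0.032, -0.706, -0.032]
wrist_force: [0.6, -0.5, -2.4]
finger_gap: 0.585
time_s: 5.55
tcp_pos: [0.4517, -0.1968, 0.1096]
tool_rot: [-0.705, 0.032, 0.708, 0.034]
wrist_force: [-0.1, 1.1, -2.3]
finger_gap: 0.585
time_s: 5.65
tcp_pos: [0.4524, -0.1964, 0.1111]
tool_rot: [-0.705, 0.032, 0.708, 0.033]
wrist_force: [-0.5, 0.0, -1.7]
finger_gap: 0.587
t 5.65 tcp [ 0.4524 -0.1964  0.1111] cab [-0.2417 -0.1905  0.1111] gap 0.587 F [-0.5 -0.  -1.7]
tool y,z [-0.091 -0.996 -0.002] [-0.996  0.091  0.004] twist deg [-0.03  0.2   0.09]
shift mm now-axes [14.6 -0.2  1.3] aligned-axes [14.6 -0.3  1.4]
```

```bash
python3 -m inch '{"hand":[0.5,0.5,0.5],"linear":[[0.005,0,0],[0.005,0,0],[0,0,0]],"twist":[[0,0,0],[0,0,0],[0,0,0]]}'
python3 -m inch '{"hand":[0.5,0.5],"linear":[[0.002,0,0],[0,0,0]],"twist":[[0,0,0],[0,0,0]]}'
python3 -m inch '{"hand":[0.5,0.5],"linear":[[0.001,0,0],[0,0,0]],"twist":[[0,0,0],[0,0,0]]}'
python3 -m inch '{"hand":[0.5,0.5],"linear":[[0.001,0,0],[0,0,0]],"twist":[[0,0,0],[0,0,0]]}'
```

```text
time_s: 5.95
tcp_pos: [0.4538, -0.1969, 0.1031]
tool_rot: [0.707, -0.032, -0.706, -0.032]
wrist_force: [-0.1, -0.4, -3.0]
finger_gap: 0.587
time_s: 6.15
tcp_pos: [0.4535, -0.197, 0.101]
tool_rot: [0.707, -0.032, -0.706, -0.032]
wrist_force: [-0.1, -0.2, -2.7]
finger_gap: 0.585
time_s: 6.35
tcp_pos: [0.4534, -0.197, 0.0998]
tool_rot: [0.706, -0.032, -0.706, -0.032]
wrist_force: [-0.5, 0.3, -1.9]
finger_gap: 0.583
time_s: 6.55
tcp_pos: [0.4534, -0.1971, 0.0989]
tool_rot: [0.706, -0.032, -0.706, -0.032]
wrist_force: [0.3, -0.4, -1.8]
finger_gap: 0.586
```

```bash
python3 -m inch '{"hand":[0.5,0.5],"linear":[[0.001,0,0],[0,0,0]],"twist":[[0,0,0],[0,0,0]]}'
python3 -m inch '{"hand":[0.5,0.5],"linear":[[0.001,0,0],[0,0,0]],"twist":[[0,0,0],[0,0,0]]}'
python3 -m inch '{"hand":[0.5,0.5],"linear":[[0.001,0,0],[0,0,0]],"twist":[[0,0,0],[0,0,0]]}'
```

```text
time_s: 6.75
tcp_pos: [0.4541, -0.1974, 0.0987]
tool_rot: [0.707, -0.033, -0.706, -0.032]
wrist_force: [-1.2, 0.1, 3.8]
finger_gap: 0.583
time_s: 6.95
tcp_pos: [0.4546, -0.1977, 0.0987]
tool_rot: [0.707, -0.033, -0.705, -0.032]
wrist_force: [-1.6, 0.1, 10.3]
finger_gap: 0.588
time_s: 7.15
tcp_pos: [0.4552, -0.1979, 0.0986]
tool_rot: [0.708, -0.033, -0.705, -0.032]
wrist_force: [-2.4, 1.7, 14.8]
finger_gap: 0.591
```

The bottle has touched down on the tray floor. I relax 2 mm, then release and withdraw upward.

```bash
python3 -m inch '{"hand":[0.5,0.5],"linear":[[-0.002,0,0],[0,0,0]],"twist":[[0,0,0],[0,0,0]]}'
python3 -m inch '{"hand":[0.6,0.65,0.8,0.8,0.8],"linear":[[0,0,0],[0,0,0],[0,0,0],[0,0,0],[-0.01,0,0]],"twist":[[0,0,0],[0,0,0],[0,0,0],[0,0,0],[0,0,0]]}'
python3 -m inch '{"hand":[0.8,0.8,0.8,0.8,0.8],"linear":[[-0.03,0,0],[-0.04,0,0],[-0.04,0,0],[-0.04,0,0],[0,0,0]],"twist":[[0,0,0],[0,0,0],[0,0,0],[0,0,0],[0,0,0]]}'
python3 - <<'E'
from h import *
go(cab([-.12,-.105,.24]))
r=save("side","s2",(170,60,400,330),2)
for z in(.143,):print(proj(r,cab([-.12,-.105,z])))
E
```

```text
time_s: 7.35
tcp_pos: [0.4539, -0.1974, 0.0987]
tool_rot: [0.707, -0.033, -0.706, -0.032]
wrist_force: [-0.9, 0.5, 5.8]
finger_gap: 0.589
time_s: 7.85
tcp_pos: [0.4521, -0.1962, 0.1063]
tool_rot: [-0.705, 0.032, 0.707, 0.033]
wrist_force: [0.1, -0.6, 1.2]
finger_gap: 0.791
time_s: 8.35
tcp_pos: [0.4561, -0.1984, 0.2655]
tool_rot: [0.71, -0.034, -0.703, -0.03]
wrist_force: [0.5, -0.0, 0.2]
finger_gap: 0.798
t 8.35 tcp [ 0.4561 -0.1984  0.2655] cab [-0.2378 -0.1922  0.2655] gap 0.798 F [0.5 0.  0.2]
tool y,z [-0.091 -0.996  0.004] [-0.996  0.091 -0.01 ] twist deg [-0.02 -0.59 -0.26]
shift mm now-axes [  26.3  -87.3 -117.5] aligned-axes [  25.5  -87.2 -117.8]
[265.15750118 183.32910167]
```

View pics/s2.png

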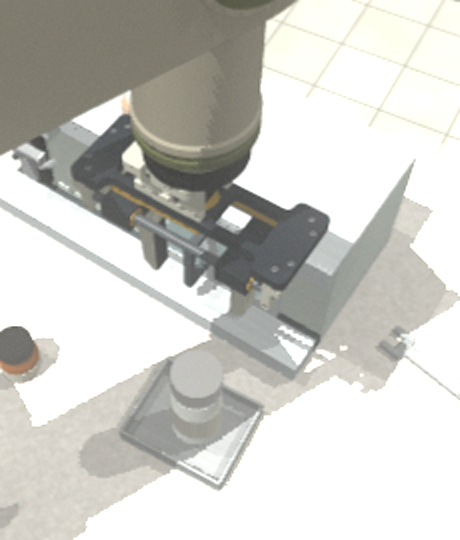

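The bottle stands upright inside the tray. In the earlier side crop the handle bar's top is at about (265,184) full-frame, matching the projection for cabinet y=-0.105. I move above the handle.

```bash
python3 -m inch '{"hand":[0.8,0.8,0.8,0.8,0.8],"linear":[[0,-0.029,-0.039],[0,-0.029,-0.039],[0,-0.029,-0.039],[0.025,0,0],[0,0,0]],"twist":[[0,0,0],[0,0,0],[0,0,0],[0,0,0],[0,0,0]]}'
python3 - <<'E'
from h import *
go(cab([-.12,-.105,.113]))
r=read_camera("wrist");i=r["pixels"][:,:,::-1];cv2.imwrite("pics/w4.png",i)
print(proj(r,cab([-.12,-.105,.143])))
E
```

```text
time_s: 8.9
tcp_pos: [0.5759, -0.1193, 0.2271]
tool_rot: [-0.703, 0.031, 0.709, 0.032]
wrist_force: [-0.8, -0.0, -1.0]
finger_gap: 0.799
t 8.9 tcp [ 0.5759 -0.1193  0.2271] cab [-0.1256 -0.1025  0.2271] gap 0.799 F [-0.8 -0.1 -1. ]
tool y,z [-0.089 -0.996 -0.002] [-0.996  0.089  0.009] twist deg [0.09 0.51 0.1 ]
shift mm now-axes [114.    2.7  -6.6] aligned-axes [114.1   2.5  -5.6]
[259.99896195 182.00626577]
```

View pics/w4.png

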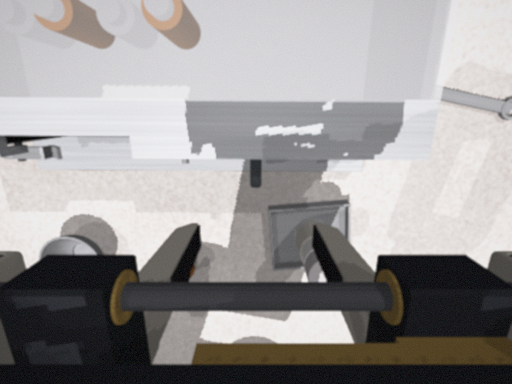

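The handle bar top is at (256,181) against a predicted (260,182), so the handle is at y≈-0.101. The hook nose is near (60,152). Descend and straddle the bar.

```bash
python3 -m inch '{"hand":[0.7,0.7,0.7,0.7,0.7],"linear":[[0.025,-0.001,-0.004],[0.03,0,0],[0.03,0,0],[0.02,0,0],[0.009,0,0]],"twist":[[0,0,0],[0,0,0],[0,0,0],[0,0,0],[0,0,0]]}'
python3 -m inch '{"hand":[0.05,0.05,0.05,0.05,0.05],"linear":[[0,0,0],[0,0,0],[0,0,0],[0,0,0],[0,0,0]],"twist":[[0,0,0],[0,0,0],[0,0,0],[0,0,0],[0,0,0]]}' 10
python3 -m inch '{"hand":[0.05,0.05,0.05],"linear":[[0,0,0],[0,0,0],[0,0,0]],"twist":[[0,0,0],[0,0,0],[0,0,0]]}'
python3 - <<'E'
from h import *
go()
r=read_camera("wrist");cv2.imwrite("pics/w5.png",r["pixels"][:,:,::-1])
for n in("side","scene"):cv2.imwrite(f"pics/{n}5.png",read_camera(n)["pixels"][:,:,::-1])
E
```

```text
time_s: 9.45
tcp_pos: [0.5799, -0.1209, 0.1172]
tool_rot: [-0.705, 0.033, 0.707, 0.033]
wrist_force: [-0.8, -1.3, -0.0]
finger_gap: 0.7
time_s: 9.95
tcp_pos: [0.5824, -0.1205, 0.1197]
tool_rot: [0.707, -0.032, -0.706, -0.032]
wrist_force: [-0.3, 0.0, -0.4]
finger_gap: 0.319
time_s: 10.25
tcp_pos: [0.5818, -0.1203, 0.1187]
tool_rot: [-0.706, 0.032, 0.706, 0.032]
wrist_force: [-0.0, 0.7, 0.1]
finger_gap: 0.076
t 10.25 tcp [ 0.5818 -0.1203  0.1187] cab [-0.1196 -0.103   0.1187] gap 0.076 F [-0.1  0.7  0.1]
tool y,z [-0.091 -0.996 -0.   ] [-0.996  0.091  0.   ] twist deg [-0.03  0.01  0.  ]
```

```bash
python3 -m inch '{"hand":[0,0,0],"linear":[[0,0,0],[0,0,0],[0,0,0]],"twist":[[0,0,0],[0,0,0],[0,0,0]]}'
python3 - <<'E'
from h import *
r=read_camera("wrist");a=r["pixels"][130:330,150:370,::-1]
print(proj(r,cab([-.12,-.101,.143])), proj(r,cab([-.12,-.113,.143])))
b=cv2.imread("pics/side5.png")[130:260,200:340]
a=cv2.resize(a,(440,400));b=cv2.resize(b,(360,334));b=np.vstack([b,np.zeros((66,360,3),np.uint8)])
cv2.imwrite("pics/c5.png",np.hstack([a,b]))
E
```

```text
time_s: 10.7
tcp_pos: [0.5819, -0.1204, 0.1187]
tool_rot: [-0.706, 0.032, 0.706, 0.032]
wrist_force: [-0.4, -0.3, 0.3]
finger_gap: 0.007
[255.18668733 229.95632445] [272.47553639 229.95692545]
```

View pics/c5.png

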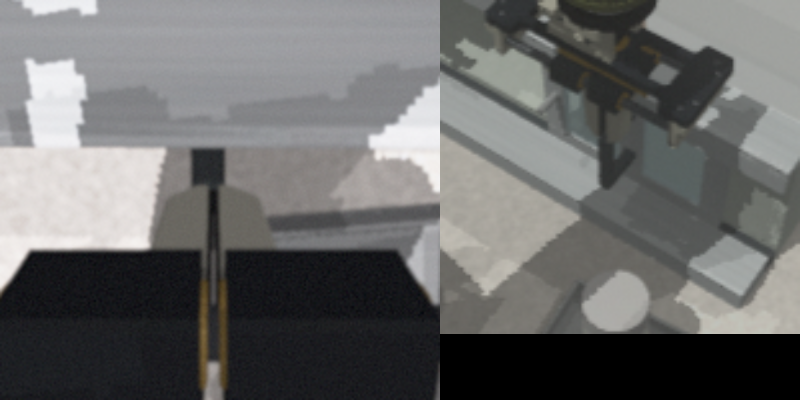

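The fingers closed just in front of the bar: the dark bar shows behind them in the crop at columns 192-224. I compute the bar's front edge from the earlier w4 picture (row ~187) with that pose.

```bash
python3 -m inch '{"hand":[0.7,0.7,0.7,0.7],"linear":[[0,0,0],[-0.04,0,0],[-0.04,0,0],[-0.028,0,0]],"twist":[[0,0,0],[0,0,0],[0,0,0],[0,0,0]]}'
python3 -m inch '{"hand":[0.7,0.7,0.7],"linear":[[0,0,0],[0,0,0],[0,0,0]],"twist":[[0,0,0],[0,0,0],[0,0,0]]}'
python3 - <<'E'
from h import *
go()
r=read_camera("wrist");i=r["pixels"];cv2.imwrite("pics/w6.png",i[:,:,::-1])
m=(i.max(2)<60).astype(np.uint8);m[235:]=0
n,l,st,ce=cv2.connectedComponentsWithStats(m)
for k in range(1,n):
    if st[k,4]>40:
        x,y,w,h,a=st[k];print(st[k],[loc(onz(r,*p,.143)).round(4)[:2] for p in((x,y),(x+w,y+h))], "rail",loc(onz(r,x+w/2,y,.147)).round(4)[:2])
E
```

```text
time_s: 11.15
tcp_pos: [0.5825, -0.1206, 0.2298]
tool_rot: [0.707, -0.032, -0.705, -0.032]
wrist_force: [0.7, -0.1, -0.0]
finger_gap: 0.297
time_s: 11.45
tcp_pos: [0.581, -0.1202, 0.225]
tool_rot: [-0.706, 0.032, 0.707, 0.032]
wrist_force: [-0.1, 0.4, 0.5]
finger_gap: 0.559
t 11.45 tcp [ 0.581  -0.1202  0.225 ] cab [-0.1204 -0.1029  0.225 ] gap 0.559 F [-0.2  0.4  0.5]
tool y,z [-0.091 -0.996 -0.   ] [-0.996  0.091  0.002] twist deg [-0.03  0.14  0.03]
[  5 144  33   8 127] [array([-0.0738,  0.1547]), array([-0.0819,  0.1229])] rail [-0.0733  0.1344]
[251 167   9  19 143] [array([-0.0976, -0.096 ]), array([-0.1181, -0.1055])] rail [-0.0968 -0.1008]
```

The bar's front edge sits around x≈-0.117 (door leaning back), so its centre is near -0.109. I retry 12 mm deeper.

```bash
python3 -m inch '{"hand":[0.6,0.6,0.6,0.6,0.6],"linear":[[0,-0.002,-0.012],[0.03,0,0],[0.03,0,0],[0.03,0,0],[0.022,0,0]],"twist":[[0,0,0],[0,0,0],[0,0,0],[0,0,0],[0,0,0]]}'
python3 -m inch '{"hand":[0.05,0.05,0.05,0.05,0.05],"linear":[[0,0,0],[0,0,0],[0,0,0],[0,0,0],[0,0,0]],"twist":[[0,0,0],[0,0,0],[0,0,0],[0,0,0],[0,0,0]]}' 10
python3 -m inch '{"hand":[0.05,0.05,0.05],"linear":[[0,0,0],[0,0,0],[0,0,0]],"twist":[[0,0,0],[0,0,0],[0,0,0]]}'
python3 -c "
from h import *
go()"
```

```text
time_s: 12.0
tcp_pos: [0.5918, -0.1188, 0.1105]
tool_rot: [-0.705, 0.032, 0.708, 0.033]
wrist_force: [-0.4, -0.5, 0.4]
finger_gap: 0.599
time_s: 12.5
tcp_pos: [0.5949, -0.1197, 0.1162]
tool_rot: [0.707, -0.032, -0.706, -0.032]
wrist_force: [-0.4, -0.3, 0.6]
finger_gap: 0.222
time_s: 12.8
tcp_pos: [0.594, -0.1195, 0.1149]
tool_rot: [0.706, -0.032, -0.706, -0.032]
wrist_force: [-0.0, 1.1, 0.4]
finger_gap: 0.052
t 12.8 tcp [ 0.594  -0.1195  0.1149] cab [-0.1076 -0.1011  0.1149] gap 0.052 F [-0.1  1.1  0.4]
tool y,z [-0.091 -0.996  0.   ] [-0.996  0.091 -0.   ] twist deg [-0.03 -0.01 -0.  ]
```

```bash
python3 - <<'E'
from h import *
s=read_camera("side")
for n,p,z in(("bot",(264.5,202.5),.065),("top",(264.,183),.143),("arm-end top",(275,174.5),.143)):
    q=onz(s,*p,z);print(n,q.round(4),loc(q).round(4))
r=read_camera("wrist");i=r["pixels"];cv2.imwrite("pics/w7.png",i[:,:,::-1])
print("bar",proj(r,cab([-.12,-.101,.143])),proj(r,cab([-.108,-.101,.143])),proj(r,cab([-.1,-.101,.143])),"tip edge",proj(r,cab([-.1,-.101,.115])),"rail",proj(r,cab([-.088,-.101,.179])))
print(i[195:260:3,253].tolist())
c=cv2.imread("pics/scene0.png")[185:206,240:268].max(2)
for y,row in enumerate(c):print(185+y,*row)
E
```

```text
bot [ 0.5789 -0.1215  0.065 ] [-0.1224 -0.1044  0.065 ]
top [ 0.5808 -0.1196  0.143 ] [-0.1207 -0.1023  0.143 ]
arm-end top [ 0.6135 -0.13    0.143 ] [-0.0872 -0.1098  0.143 ]
bar [258.06211081 248.26343084] [258.09387142 232.36974931] [258.11569969 221.44641762] tip edge [257.88555941 207.43192531] rail [258.58557622 226.58836368]
[[131, 134, 135], [129, 132, 133], [133, 136, 139], [131, 133, 135], [135, 136, 138], [133, 132, 136], [134, 135, 137], [136, 137, 141], [147, 149, 150], [149, 151, 155], [149, 152, 154], [64, 64, 66], [32, 34, 36], [34, 34, 36], [32, 34, 33], [31, 33, 35], [31, 32, 35], [29, 32, 33], [34, 37, 39], [33, 33, 37], [94, 92, 93], [144, 139, 136]]
185 118 115 115 118 118 117 118 114 116 111 112 116 119 116 117 118 117 118 117 112 113 121 128 126 128 124 121 123
186 119 119 116 119 118 117 116 115 116 113 113 120 119 116 115 118 121 117 118 121 120 124 127 127 125 125 124 127
187 119 120 118 117 119 118 114 109 107 110 113 117 117 118 119 118 118 119 121 121 121 126 126 127 129 125 126 125
188 121 118 118 118 118 114 107 99 94 102 112 111 116 115 119 116 120 119
[... 1165 characters left out ...]
9 129 128 128 125 126 129 131 131 134
200 118 116 118 116 116 104 88 69 47 34 29 24 21 32 42 75 106 128 128 130 126 127 128 128 129 134 132 129
201 113 117 119 113 115 111 112 97 87 73 65 51 43 35 50 86 115 130 131 128 129 126 126 129 129 135 131 133
202 119 114 116 113 115 116 116 114 112 104 97 90 80 68 65 94 122 129 130 129 129 126 126 128 130 131 133 129
203 121 119 119 112 116 119 118 119 117 114 109 108 102 95 93 112 130 131 130 128 128 126 125 131 132 131 130 133
204 120 119 118 117 118 119 121 117 119 117 110 96 97 94 106 123 129 132 129 131 124 131 130 129 133 129 132 132
205 120 117 118 117 117 117 120 117 117 114 101 83 75 87 107 126 133 130 128 125 127 129 133 131 133 133 134 130
```

```bash
python3 - <<'E'
from h import *
def cr(i,x,y,w):
    return cv2.resize(i[y:y+w*3//4,x:x+w],(400,300),interpolation=cv2.INTER_CUBIC)
s=read_camera("side")["pixels"][:,:,::-1];c=read_camera("scene")["pixels"][:,:,::-1]
w7=cv2.imread("pics/w7.png");w6=cv2.imread("pics/w6.png")
m=np.vstack([np.hstack([cr(w7,156,150,200),cr(s,215,130,120)]),np.hstack([cr(w6,156,120,200),cr(c,215,165,80)])])
cv2.imwrite("pics/m8.png",cv2.convertScaleAbs(m,alpha=1.2))
E
```

```text
(no output)
```

View pics/m8.png

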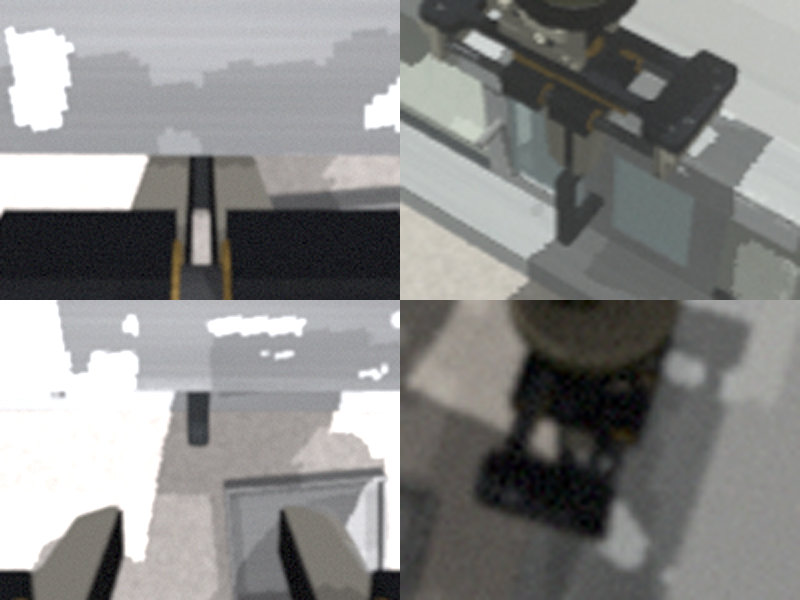

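```bash
python3 - <<'E'
from h import *
s=read_camera("side");q=np.array(observe()["tcp_pos"])
print("tcp",proj(s,q),"tip+-y",[proj(s,q+C.apply([0,d,0])).round(1) for d in(-.02,.02)])
for x in(-.12,-.105,-.09):
  for z in(.143,.065):print(x,z,proj(s,cab([x,-.101,z])).round(1))
i=s["pixels"].max(2)
for y in range(160,208,2):print(y,*i[y,254:284])
E
```

```text
tcp [266.79047209 185.92806042] tip+-y [array([274. , 189.9]), array([259.7, 182. ])]
-0.12 0.143 [263.7 182.5]
-0.12 0.065 [263.9 201.1]
-0.105 0.143 [267.4 178. ]
-0.105 0.065 [267.4 196.8]
-0.09 0.143 [271.1 173.6]
-0.09 0.065 [270.8 192.5]
160 43 43 55 63 57 48 42 43 45 44 43 40 43 42 41 42 41 43 41 42 55 64 61 54 46 44 47 45 47 48
162 64 46 47 59 73 56 44 42 41 44 42 43 43 44 45 45 42 43 43 44 48 44 42 48 64 71 66 57 50 47
164 105 97 94 88 83 59 42 43 42 40 44 40 41 44 45 44 45 45 62 63 65 55 57 71 89 100 101 92 81 93
166 105 97 96 97 88 79 72 59 53 45 43 44 43 42 44 40 43 60 59 51 56 53 53 56 78 93 109 111 107 102
168 109 95 96 97 89 80 78 77 77 77 57 40 43 42 40 42 44 62 64 59 54 52 55 54 52 51 50 70 93 104
170 108 98 98 98 89 79 78 77 77 77 58 41 50 63 60 49 46 55 74 75 79 82 76 64 58 55 52 51 53 53
172 99 96 96 96 93 83 77 77 78 77 58 42 50 70 79 77 77 77 75 79 82 80 77 77 77 78 69 58 51 53
174 99 97 97 95 96 86 78 79 77 78 57 43 53 71 78 78 77 77 78 82 81 82 81 78 77 78 77 77 79 71
176 100 95 98 97 97 91 84 78 76 77 58 40 52 72 77 76 78 77 78 81 82 79 77 76 78 82 83 80 78 7
[... 823 characters left out ...]
63 126 74 52 50 50 50 50 53 52 51 49 50 62 77 80 80 80 86 93 96 98 97 97
196 163 161 162 162 160 159 158 126 74 51 51 50 50 48 52 52 50 56 74 79 82 82 82 81 85 94 98 97 97 98
198 165 165 165 164 161 162 161 126 75 52 51 50 48 51 54 54 79 89 87 81 81 80 79 79 83 88 91 96 96 97
200 164 164 163 165 165 166 164 127 73 53 52 50 50 52 68 90 98 99 98 97 96 87 82 80 78 79 80 80 86 90
202 163 164 163 164 159 157 125 102 84 60 53 53 63 88 97 97 98 97 100 98 97 99 96 90 86 81 78 78 79 79
204 164 162 157 155 123 101 101 101 101 101 101 101 102 101 100 99 97 97 97 98 99 96 90 85 88 86 86 85 83 80
206 125 100 102 102 102 100 101 99 100 101 100 102 100 101 101 101 100 99 98 91 88 86 87 85 86 86 87 86 85 85
```

The montage and pixels show the fingers closed just above or behind the bar top. The bar is fully visible below the tips, and the tips look 15–25 mm higher than the reported TCP. I open, centre on x=-0.12, and go down gently while watching the force.

```bash
python3 -m inch '{"hand":[0.6,0.6,0.6,0.6,0.6],"linear":[[-0.01,0,0],[-0.01,0,0],[0,0,0.012],[0,0,0],[0,0,0]],"twist":[[0,0,0],[0,0,0],[0,0,0],[0,0,0],[0,0,0]]}'
python3 -m inch '{"hand":[0.6,0.6,0.6,0.6],"linear":[[0,0,0],[0.01,0,0],[0.01,0,0],[0,0,0]],"twist":[[0,0,0],[0,0,0],[0,0,0],[0,0,0]]}'
python3 -m inch '{"hand":[0.6,0.6,0.6],"linear":[[0.007,0,0],[0.005,0,0],[0,0,0]],"twist":[[0,0,0],[0,0,0],[0,0,0]]}'
python3 - <<'E'
from h import *
go()
s=read_camera("side");i=s["pixels"];cv2.imwrite("pics/s9.png",i[:,:,::-1])
q=np.array(observe()["tcp_pos"])
for d in(-.028,-.045,.028,.045):print(d,proj(s,q+C.apply([0,d,0])).round(1))
# brown finger mask: warm hue
h=cv2.cvtColor(i,cv2.COLOR_RGB2HSV)
for y in range(176,206,2):print(y,*(i[y,236:292:2,0].astype(int)-i[y,236:292:2,2]))
w=read_camera("wrist");cv2.imwrite("pics/w9.png",w["pixels"][:,:,::-1]);
for d in(-.028,.028):print(d,proj(w,q+C.apply([0,d,0])).round(1))
a=w["pixels"].astype(int)
for y in range(190,260,5):print(y,*a[y,180:340:6].max(1))
E
```

```text
time_s: 13.55
tcp_pos: [0.5825, -0.1185, 0.1356]
tool_rot: [0.707, -0.032, -0.706, -0.032]
wrist_force: [0.5, 0.4, -0.0]
finger_gap: 0.429
time_s: 13.95
tcp_pos: [0.5804, -0.1179, 0.1117]
tool_rot: [-0.705, 0.032, 0.708, 0.033]
wrist_force: [0.4, 0.1, 1.1]
finger_gap: 0.599
time_s: 14.25
tcp_pos: [0.5814, -0.1182, 0.1016]
tool_rot: [-0.706, 0.032, 0.707, 0.032]
wrist_force: [-1.1, 0.7, -0.4]
finger_gap: 0.6
t 14.25 tcp [ 0.5814 -0.1182  0.1016] cab [-0.1203 -0.1009  0.1016] gap 0.6 F [-1.1  0.6 -0.4]
tool y,z [-0.091 -0.996 -0.   ] [-0.996  0.091  0.002] twist deg [-0.03  0.09  0.02]
-0.028 [273.8 198.2]
-0.045 [280.  201.7]
0.028 [254. 187.]
0.045 [248.1 183.7]
176 -4 -4 1 -1 -2 1 7 7 0 1 -5 -8 -8 -8 -7 -3 0 -3 0 -2 -1 -1 1 5 1 -2 -1 -1
178 -3 -5 -5 -2 -1 0 4 6 3 0 -6 -7 -8 -6 -7 -2 -1 -1 -1 0 -1 2 19 6 0 -1 -1 -3
180 -2 -1 -3 -1 -1 -2 -1 5 2 -7 -6 -8 -7 -7 -4 -2 -1 0 -1 -1 1 17 5 -2 -1 -1 -2 -2
182 -3 -2 -2 -4 -2 -2 -2 -1 -6 -8 -8 -7 -7 -4 -3 -3 -1 0 -2 -1 1 17 11 -1 -1 0 3 1
184 -3 -3 -2 -4 -3 -3 -1 -1 -2 -4 -8 -8 -8 0 -1 -2 -4 -2 -2 5 3 3 5 5 -4 -1 6 9
186 -3 -3 -2 -3 -2 -3 -5 -3
[... 1654 characters left out ...]
33 175 136 140 140 45 43 43 144 136 137 136 131 63 89 99 133 148 169 176
230 228 223 100 105 104 51 234 228 146 135 139 131 52 51 49 133 133 133 140 132 25 107 99 105 138 169 174
235 236 119 108 110 104 22 232 227 129 135 136 134 57 57 55 140 135 137 139 136 19 89 108 107 105 164 170
240 217 107 107 106 101 20 228 226 135 133 138 138 54 52 54 138 140 136 136 138 19 39 111 107 104 113 120
245 107 110 107 109 52 13 224 230 131 138 132 139 45 55 73 139 91 84 81 75 18 14 105 107 108 107 94
250 107 107 108 110 17 18 236 226 133 137 133 140 137 138 140 133 76 76 74 71 35 16 87 106 107 107 109
255 109 110 107 102 18 44 241 226 136 163 155 157 155 158 135 136 130 120 124 116 102 4 40 106 109 107 106
```

Fingers now straddle the bar (bar columns 251–265, finger inner edges ≈212 and 301). Close.

```bash
python3 -m inch '{"hand":[0.05,0.05,0.05,0.05,0.05],"linear":[[0,0,0],[0,0,0],[0,0,0],[0,0,0],[0,0,0]],"twist":[[0,0,0],[0,0,0],[0,0,0],[0,0,0],[0,0,0]]}' 10
python3 -m inch '{"hand":[0.05,0.05,0.05],"linear":[[0,0,0],[0,0,0],[0,0,0]],"twist":[[0,0,0],[0,0,0],[0,0,0]]}'
python3 -m inch '{"hand":[0.05],"linear":[[0,0,0]],"twist":[[0,0,0]]}'
```

```text
time_s: 14.85
tcp_pos: [0.5821, -0.1184, 0.1028]
tool_rot: [0.706, -0.032, -0.706, -0.032]
wrist_force: [-0.3, -0.4, -0.3]
finger_gap: 0.219
time_s: 15.15
tcp_pos: [0.582, -0.1185, 0.1028]
tool_rot: [0.706, -0.032, -0.706, -0.032]
wrist_force: [0.0, 0.2, 0.7]
finger_gap: 0.126
time_s: 15.25
tcp_pos: [0.582, -0.1185, 0.1028]
tool_rot: [0.706, -0.032, -0.706, -0.032]
wrist_force: [0.3, -0.6, 1.2]
finger_gap: 0.132
```

Gap 0.129 ≈ 12 mm, so the bar is held. Slide toward +y.

```bash
python3 -m inch '{"hand":[0.05,0.05,0.05,0.05,0.05],"linear":[[0,-0.005,0],[0,-0.01,0],[0,-0.01,0],[0,-0.01,0],[0,-0.01,0]],"twist":[[0,0,0],[0,0,0],[0,0,0],[0,0,0],[0,0,0]]}'
python3 -m inch '{"hand":[0.05,0.05,0.05,0.05,0.05],"linear":[[0,-0.01,0],[0,-0.01,0],[0,-0.01,0],[0,-0.01,0],[0,0,0]],"twist":[[0,0,0],[0,0,0],[0,0,0],[0,0,0],[0,0,0]]}'
python3 -c "
from h import *
go()"
```

```text
time_s: 15.75
tcp_pos: [0.5863, -0.0731, 0.1028]
tool_rot: [0.706, -0.033, -0.706, -0.032]
wrist_force: [-0.1, -4.9, -0.3]
finger_gap: 0.128
time_s: 16.25
tcp_pos: [0.5897, -0.0314, 0.1027]
tool_rot: [-0.706, 0.031, 0.707, 0.032]
wrist_force: [0.8, 3.6, 1.0]
finger_gap: 0.126
t 16.25 tcp [ 0.5897 -0.0314  0.1027] cab [-0.1198 -0.0137  0.1027] gap 0.126 F [0.4 3.7 1. ]
tool y,z [-0.09  -0.996 -0.002] [-0.996  0.09   0.   ] twist deg [0.06 0.03 0.1 ]
```

```bash
python3 -m inch '{"hand":[0.05,0.05,0.05,0.05,0.05],"linear":[[0,-0.008,0],[0,-0.008,0],[0,-0.008,0],[0,-0.008,0],[0,-0.008,0]],"twist":[[0,0,0],[0,0,0],[0,0,0],[0,0,0],[0,0,0]]}'
python3 -m inch '{"hand":[0.05,0.05],"linear":[[0,-0.002,0],[0,-0.002,0]],"twist":[[0,0,0],[0,0,0]]}'
python3 -m inch '{"hand":[0.05,0.05],"linear":[[0,-0.002,0],[0,-0.002,0]],"twist":[[0,0,0],[0,0,0]]}'
python3 -c "
from h import *
go()"
```

```text
time_s: 16.75
tcp_pos: [0.5936, 0.0058, 0.1028]
tool_rot: [0.706, -0.033, -0.706, -0.032]
wrist_force: [0.4, -6.5, -0.5]
finger_gap: 0.125
time_s: 16.95
tcp_pos: [0.5939, 0.0096, 0.1028]
tool_rot: [0.706, -0.033, -0.706, -0.032]
wrist_force: [0.2, -4.9, 0.2]
finger_gap: 0.131
time_s: 17.15
tcp_pos: [0.5942, 0.0134, 0.1028]
tool_rot: [0.706, -0.033, -0.706, -0.032]
wrist_force: [1.8, -4.9, 0.7]
finger_gap: 0.133
t 17.15 tcp [0.5942 0.0134 0.1028] cab [-0.1194  0.0313  0.1028] gap 0.133 F [ 2.2 -4.7  0.7]
tool y,z [-0.092 -0.996  0.001] [-0.996  0.092 -0.   ] twist deg [-0.05 -0.01 -0.05]
```

```bash
python3 -m inch '{"hand":[0.05,0.05],"linear":[[0,-0.002,0],[0,-0.002,0]],"twist":[[0,0,0],[0,0,0]]}' | grep -E "tcp|force"
python3 -m inch '{"hand":[0.05,0.05],"linear":[[0,-0.002,0],[0,-0.002,0]],"twist":[[0,0,0],[0,0,0]]}'| grep -E "tcp|force"
python3 -m inch '{"hand":[0.05,0.05],"linear":[[0,-0.001,0],[0,-0.001,0]],"twist":[[0,0,0],[0,0,0]]}'| grep -E "tcp|force"
python3 -m inch '{"hand":[0.05,0.05],"linear":[[0,-0.001,0],[0,-0.001,0]],"twist":[[0,0,0],[0,0,0]]}'| grep -E "tcp|force"
python3 -c "
from h import *
r=read_camera('wrist');cv2.imwrite('pics/w10.png',r['pixels'][:,:,::-1])
go()"
```

```text
tcp_pos: [0.5946, 0.0173, 0.1028]
wrist_force: [1.4, -5.5, 1.2]
tcp_pos: [0.5949, 0.0213, 0.1028]
wrist_force: [1.5, -5.4, 0.6]
tcp_pos: [0.5951, 0.0233, 0.1027]
wrist_force: [0.8, -5.1, 0.4]
tcp_pos: [0.5953, 0.0253, 0.1028]
wrist_force: [0.8, -5.2, -0.7]
t 18.0 tcp [0.5953 0.0255 0.1028] cab [-0.1194  0.0434  0.1028] gap 0.13 F [ 0.9 -5.5 -0.1]
tool y,z [-0.092 -0.996  0.001] [-0.996  0.092 -0.   ] twist deg [-0.05 -0.01 -0.03]
```

```bash
python3 -m inch '{"hand":[0.05,0.05],"linear":[[0,-0.001,0],[0,-0.001,0]],"twist":[[0,0,0],[0,0,0]]}' | grep -E "tcp|force"
python3 -m inch '{"hand":[0.05,0.05],"linear":[[0,-0.001,0],[0,-0.001,0]],"twist":[[0,0,0],[0,0,0]]}'| grep -E "tcp|force"
python3 -m inch '{"hand":[0.05,0.05],"linear":[[0,-0.001,0],[0,-0.001,0]],"twist":[[0,0,0],[0,0,0]]}'| grep -E "tcp|force"
python3 -m inch '{"hand":[0.05,0.05],"linear":[[0,-0.001,0],[0,-0.001,0]],"twist":[[0,0,0],[0,0,0]]}'| grep -E "tcp|force"
```

```text
tcp_pos: [0.5955, 0.0273, 0.1027]
wrist_force: [0.7, -5.1, 1.0]
tcp_pos: [0.5957, 0.0285, 0.1029]
wrist_force: [0.1, -9.5, 1.8]
tcp_pos: [0.596, 0.0301, 0.1032]
wrist_force: [-0.6, -10.8, 2.9]
tcp_pos: [0.5963, 0.0318, 0.1033]
wrist_force: [0.1, -11.5, 2.8]
```

Contact at tcp y≈0.028. I continue in 1 mm steps, watching for the hook's force drop.

```bash
for i in 1 ; do :; done
python3 -m inch '{"hand":[0.05],"linear":[[0,-0.001,0]],"twist":[[0,0,0]]}' | grep -E "tcp|force"
python3 -m inch '{"hand":[0.05],"linear":[[0,-0.001,0]],"twist":[[0,0,0]]}' | grep -E "tcp|force"
python3 -m inch '{"hand":[0.05],"linear":[[0,0,0]],"twist":[[0,0,0]]}' | grep -E "tcp|force"
```

```text
tcp_pos: [0.5964, 0.0326, 0.1033]
wrist_force: [0.2, -12.0, 2.9]
tcp_pos: [0.5966, 0.0335, 0.1034]
wrist_force: [-0.1, -13.2, 3.0]
tcp_pos: [0.5966, 0.0336, 0.1034]
wrist_force: [-0.8, -11.5, 3.8]
```

```bash
python3 - <<'E'
from h import *
go()
for n in("side","scene","wrist"):
    r=read_camera(n);cv2.imwrite(f"pics/{n}11.png",r["pixels"][:,:,::-1])
    print(n,"stud tip",proj(r,cab([-.1,.13,.1])),proj(r,cab([-.112,.13,.1])))
E
```

```text
t 19.1 tcp [0.5966 0.0336 0.1034] cab [-0.1188  0.0516  0.1034] gap 0.13 F [  0.2 -11.5   3.8]
tool y,z [-0.092 -0.996  0.003] [-0.996  0.092 -0.001] twist deg [-0.09 -0.07 -0.18]
side stud tip [192.93124631 145.12518232] [189.88480365 148.16394373]
scene stud tip [277.09086868 129.58238411] [273.3540181  128.50574072]
wrist stud tip [156.27189907 192.26178828] [157.87358795 206.9565503 ]
```

```bash
python3 -m inch '{"hand":[0.05],"linear":[[0,-0.001,0]],"twist":[[0,0,0]]}' | grep -E "tcp|force"
python3 -m inch '{"hand":[0.05],"linear":[[0,-0.001,0]],"twist":[[0,0,0]]}' | grep -E "tcp|force"
python3 -m inch '{"hand":[0.05],"linear":[[0,-0.0005,0]],"twist":[[0,0,0]]}' | grep -E "tcp|force"
```

```text
tcp_pos: [0.5967, 0.034, 0.1035]
wrist_force: [-1.8, -15.6, 5.0]
tcp_pos: [0.5967, 0.0345, 0.1037]
wrist_force: [-2.3, -17.2, 6.8]
tcp_pos: [0.5968, 0.0348, 0.1038]
wrist_force: [-3.1, -18.0, 7.0]
```

```bash
python3 -m inch '{"hand":[0.05],"linear":[[0,-0.0005,0]],"twist":[[0,0,0]]}' | grep -E "tcp|force"
python3 -m inch '{"hand":[0.05],"linear":[[0,-0.0005,0]],"twist":[[0,0,0]]}' | grep -E "tcp|force"
python3 -m inch '{"hand":[0.05],"linear":[[0,-0.0005,0]],"twist":[[0,0,0]]}' | grep -E "tcp|force"
```

```text
tcp_pos: [0.5968, 0.035, 0.1039]
wrist_force: [-2.7, -18.1, 7.3]
tcp_pos: [0.5968, 0.0353, 0.104]
wrist_force: [-3.9, -19.2, 8.4]
tcp_pos: [0.5968, 0.0356, 0.104]
wrist_force: [-4.2, -20.5, 8.6]
```

```bash
python3 -m inch '{"hand":[0.05],"linear":[[0,-0.0005,0]],"twist":[[0,0,0]]}' | grep -E "tcp|force"
python3 -m inch '{"hand":[0.05],"linear":[[0,-0.0005,0]],"twist":[[0,0,0]]}' | grep -E "tcp|force"
```

```text
tcp_pos: [0.5969, 0.036, 0.1041]
wrist_force: [-3.1, -19.7, 8.2]
tcp_pos: [0.5969, 0.0364, 0.1041]
wrist_force: [-4.1, -19.8, 7.3]
```

```bash
python3 -m inch '{"hand":[0.05],"linear":[[0,-0.0005,0]],"twist":[[0,0,0]]}' | grep -E "tcp|force"
python3 -m inch '{"hand":[0.05],"linear":[[0,-0.0005,0]],"twist":[[0,0,0]]}' | grep -E "tcp|force"
python3 - <<'E'
from h import *
go()
old={n:cv2.imread(f"pics/{n}11.png").astype(int) for n in("side","scene")}
for n in old:
    r=read_camera(n);i=r["pixels"][:,:,::-1];cv2.imwrite(f"pics/{n}12.png",i)
    d=np.abs(i.astype(int)-old[n]).max(2);u,v=proj(r,cab([-.095,.135,.1])).astype(int)
    p=d[v-12:v+12,u-14:u+14];print(n,u,v);print("\n".join(" ".join("%3d"%k for k in row) for row in p[::2]))
E
```

```text
tcp_pos: [0.5969, 0.0369, 0.1041]
wrist_force: [-4.4, -18.9, 8.6]
tcp_pos: [0.597, 0.0374, 0.1041]
wrist_force: [-3.7, -20.4, 8.6]
t 20.25 tcp [0.597  0.0374 0.1041] cab [-0.1188  0.0554  0.1041] gap 0.169 F [ -1.8 -20.7   8.6]
tool y,z [-0.093 -0.996  0.006] [-0.996  0.093 -0.001] twist deg [-0.15 -0.07 -0.35]
side 192 143
 13   2   4  12  37  40  13   2   1   4   1   3   2  12  16  10  11   9  12  14  19  27  15   4   7   3   2   5
  1   3   2   1   1   1   1   4   6   5   4   2   2  15  18   2  10   3   2   2   4   5   2   6   1   1   5   2
  1   1   2   1   2   1   1   2   1  12  28  26   5   4   2  20  42  52  25   5   9   1   2   3   2   1   3   1
  1   1   1   1   1   9   4  11   4   8  15  37  20   4   3  22  44  24  11  35  27   7   3   1   2   3   2   0
  3   4   1   2   2   1   2   3   7   9  11   5   2   6  14   5  21  27   9  22  24   6   3   2   2   1   2   3
  1   1   2   2   1   1   1   1   1   0   2   5  19   1   9   3  12  11   5   3   2   5   5   5   2   2   2   1
  2   2   1   1   1   0   1   2   2   2   5   9   9  10   6   4   3   5   3   1   4   4   2   2   5   
[... 1227 characters left out ...]
   4   3   6   2   3   2   2
 24  16  20  27  18  24  23  22   7   7   9  15  13  10   4  10  14  14   4   5   8   2   2   8   1  16  27  26
 25  17  17  14  15  11   9   5  11  23  15  25  45  35  12  13  11  14  18  23  29  20   9   6   7   3  10   9
 10   7   8  11  10  19  41  27  24  13   6  22  30  33  20   5   2   5   3   3   3   5   4   2   4   3   4   4
 14  13  13   5  10   2  11   7  14  16  27  20  21   8   2   2   7  14  19  15   3   4   4   3   1   2   2   3
  5  17  12  10   4  17   6  10  10  14  17   3   5   5   3   2   2   5  14  16   5   4   4  26  29  16   4   5
  4  10   7   4  10   3   8   9   6   4  12   5   3   1   5   5   4   7   4   0   4   1   8  15  28  36  30  19
```

The opening grew from 0.130 to 0.169: the 10 N grip is yielding, so the door stalled near tcp y=0.0356. I back off 2 mm, grip harder, then continue.

```bash
python3 -m inch '{"hand":[0.05,0.05,0.05],"linear":[[0,0.003,0],[0,0,0],[0,0,0]],"twist":[[0,0,0],[0,0,0],[0,0,0]]}' 40
python3 -m inch '{"hand":[0.05],"linear":[[0,-0.001,0]],"twist":[[0,0,0]]}' | grep -E "tcp|force|gap"
python3 -m inch '{"hand":[0.05],"linear":[[0,-0.0005,0]],"twist":[[0,0,0]]}' | grep -E "tcp|force|gap"
```

```text
time_s: 20.65
tcp_pos: [0.5968, 0.036, 0.1039]
tool_rot: [0.707, -0.034, -0.706, -0.031]
wrist_force: [-2.9, -13.8, 6.7]
finger_gap: 0.124
tcp_pos: [0.5968, 0.0362, 0.104]
wrist_force: [-3.8, -19.0, 8.6]
finger_gap: 0.124
tcp_pos: [0.5969, 0.0363, 0.1042]
wrist_force: [-3.7, -19.5, 10.4]
finger_gap: 0.125
```

```bash
python3 -m inch '{"hand":[0.05],"linear":[[0,-0.0005,0]],"twist":[[0,0,0]]}' | grep -E "tcp|force|gap"
python3 -m inch '{"hand":[0.05],"linear":[[0,-0.0005,0]],"twist":[[0,0,0]]}' | grep -E "tcp|force|gap"
python3 -m inch '{"hand":[0.05],"linear":[[0,-0.0005,0]],"twist":[[0,0,0]]}' | grep -E "tcp|force|gap"
```

```text
tcp_pos: [0.597, 0.0365, 0.1043]
wrist_force: [-4.4, -20.6, 10.4]
finger_gap: 0.123
tcp_pos: [0.597, 0.0366, 0.1044]
wrist_force: [-5.0, -22.0, 10.2]
finger_gap: 0.122
tcp_pos: [0.597, 0.0368, 0.1045]
wrist_force: [-6.0, -22.0, 11.5]
finger_gap: 0.119
```

```bash
python3 -m inch '{"hand":[0.05],"linear":[[0,-0.0005,0]],"twist":[[0,0,0]]}' | grep -E "tcp|force|gap"
python3 -m inch '{"hand":[0.05],"linear":[[0,-0.0005,0]],"twist":[[0,0,0]]}' | grep -E "tcp|force|gap"
python3 - <<'E'
from h import *
s=observe();print(np.round(s["torque"],2),s["tool_rot"])
# horizontal motion of hook/stud area between contact pic (11) and now
for n in("side","scene","wrist"):
    r=read_camera(n);cv2.imwrite(f"pics/{n}13.png",r["pixels"][:,:,::-1])
a=cv2.imread("pics/side11.png").max(2)[128:160:2,176:212];b=cv2.imread("pics/side13.png").max(2)[128:160:2,176:212]
for p in(a,b):print("\n".join(" ".join("%3d"%k for k in row) for row in p),"\n")
E
```

```text
tcp_pos: [0.597, 0.037, 0.1046]
wrist_force: [-6.9, -24.3, 12.3]
finger_gap: 0.123
tcp_pos: [0.5971, 0.0372, 0.1047]
wrist_force: [-7.3, -25.6, 14.4]
finger_gap: 0.125
[-4.69  1.37 -0.12] [ 0.70663374 -0.03595621 -0.70601427 -0.03032747]
132 102  91  87  84  85  72  53  52  49  53  52  52  51  54  48  45  45  45  45  47  55  60  61  53  46  43  41  41  45  49  51  52  50  51  49
145 147 134 131 122 104  95  71  52  49  48  48  48  52  46  46  44  46  46  52  62  60  45  43  44  53  62  60  52  47  45  44  43  45  50  51
117 128 141 133 124 124 125 123  88  54  50  47  49  47  47  46  45  49  64  59  54  53  48  46  44  43  43  43  45  52  60  61  52  46  42  44
105  89  91 103 116 120 121 123 123 124 102  71  53  50  47  46  45  55  59  54  53  52  50  47  43  45  44  44  44  41  41  44  42  57  63  56
118  85  83  77  76  81  90 102 116 121 123 123 126 113  80  54  47  44  47  52  74  83  63  44  44  45  44  43  45  43  42  42  43  41  43  43
 87  63  59  75  74  72  72  70  77  80  90 105  98  77  65  66  60  60  82  95  97 100  83  54  44  43  43  45  45  43  45  41  39  43  43  5
[... 3047 characters left out ...]
 146 147 145 144 145 138 115  84  61  51  47  49  48  46  51  87 101 101  85  76  89  94  95  90  64  45  44  51  66  73  72
149 150 147 146 146 145 145 147 146 146 145 145 144 149 130  98  78  60  50  50  66  92 102 100  88  77  82  93  92  70  49  51  64  71  74  74
151 150 150 149 149 148 145 146 145 145 146 145 145 145 143 144 144 147 115  81  64  87  99 101 101  89  81  90 102  90  69  57  59  61  67  71
148 148 147 148 148 150 151 148 147 145 146 145 144 146 147 148 145 138 135 134 140 128 108  98  99  99 102  99  97 117 129 104  67  54  68  72
150 149 147 147 147 146 148 149 148 151 149 148 146 145 145 147 138 136 135 134 135 135 134 133 136 115 101 100 101  99  99 101  76  54  56  55
```

Force keeps climbing (25 N, with +14 N vertical) while progress stalls. Pushing this high on the bar tips the door and loads the groove. I'll release, tilt the tool about 25° (body away from the rail), and grip lower on the bar (z≈0.09) so the push line is near the seal and hook height.

```bash
python3 -m inch '{"hand":[0.05,0.05,0.4,0.4,0.4],"linear":[[0,0.003,0],[0,0.004,0],[0,0,0],[0,0,0],[0,0,0]],"twist":[[0,0,0],[0,0,0],[0,0,0],[0,0,0],[0,0,0]]}'
python3 -m inch '{"hand":[0.4,0.4,0.4,0.4,0.4],"linear":[[0,0,0],[-0.02,0,0],[-0.03,0,0],[-0.03,0,0],[0,0,0]],"twist":[[0,0,0],[0,0,0],[0,0,0],[0,0,0],[0,0,0]]}'
python3 -m inch '{"hand":[0.4,0.4,0.4,0.4],"linear":[[0,0,0],[0,0,0],[0,0,0],[0,0,0]],"twist":[[0,8.3,0],[0,8.3,0],[0,8.4,0],[0,0,0]]}'
python3 - <<'E'
from h import *
go()
r=read_camera("wrist");i=r["pixels"];cv2.imwrite("pics/w14.png",i[:,:,::-1])
q=np.array(observe()["tcp_pos"]);y=loc(q)[1]
print("bar pred",proj(r,cab([-.12,y,.143])),proj(r,cab([-.12,y+.01,.143])))
m=(i.max(2)<70).astype(np.uint8)
n,l,st,ce=cv2.connectedComponentsWithStats(m)
for k in range(1,n):
    if st[k,4]>40:print(st[k],loc(onz(r,*ce[k],.143)).round(4))
s=np.array(observe()["tool_rot"]);print(Ro.from_quat(s).as_matrix()[:,0])
t=cab([-.112,y,.075])
print("shift",Ro.from_quat(s).inv().apply(t-q).round(4))
E
```

```text
time_s: 22.0
tcp_pos: [0.5959, 0.0368, 0.1025]
tool_rot: [-0.706, 0.032, 0.707, 0.032]
wrist_force: [-0.1, -0.4, -0.2]
finger_gap: 0.332
time_s: 22.5
tcp_pos: [0.5991, 0.0364, 0.1885]
tool_rot: [0.709, -0.032, -0.703, -0.032]
wrist_force: [0.5, 0.4, 0.1]
finger_gap: 0.401
time_s: 22.9
tcp_pos: [0.5867, 0.0369, 0.1721]
tool_rot: [0.84, -0.038, -0.541, -0.024]
wrist_force: [-1.6, -0.4, -2.1]
finger_gap: 0.401
t 22.9 tcp [0.5867 0.0369 0.1721] cab [-0.129   0.054   0.1721] gap 0.401 F [-1.6 -0.5 -2.1]
tool y,z [-0.09  -0.996  0.001] [-0.907  0.081 -0.413] twist deg [  0.06 -24.41  -0.04]
bar pred [257.6445127 207.5589923] [246.41296014 207.54362375]
[252 165  14  52 604] [-0.1029  0.0536  0.143 ]
[137 172  36  18 126] [-0.0908  0.1447  0.143 ]
[336 178  37   9 249] [-0.0967 -0.0352  0.143 ]
[    0   225   512   159 37572] [-0.2143  0.0553  0.143 ]
[ 0.41420769 -0.03783312 -0.90939576]
shift [ 0.0982 -0.      0.0304]
```

```bash
python3 -m inch '{"hand":[0.4,0.4,0.4,0.4,0.4],"linear":[[0.025,0,0.008],[0.025,0,0.008],[0.024,0,0.007],[0.024,0,0.007],[0,0,0]],"twist":[[0,0,0],[0,0,0],[0,0,0],[0,0,0],[0,0,0]]}'
python3 -m inch '{"hand":[0.05,0.05,0.05,0.05,0.05],"linear":[[0,0,0],[0,0,0],[0,0,0],[0,0,0],[0,0,0]],"twist":[[0,0,0],[0,0,0],[0,0,0],[0,0,0],[0,0,0]]}' 15
python3 -c "
from h import *
go(cab([-.112,.054,.075]))"
```

```text
time_s: 23.45
tcp_pos: [0.6098, 0.0346, 0.0782]
tool_rot: [0.841, -0.039, -0.539, -0.025]
wrist_force: [-0.6, -0.8, -0.5]
finger_gap: 0.404
time_s: 23.95
tcp_pos: [0.6118, 0.0336, 0.0835]
tool_rot: [0.843, -0.039, -0.535, -0.024]
wrist_force: [1.6, -6.3, 2.2]
finger_gap: 0.126
t 23.95 tcp [0.6118 0.0336 0.0835] cab [-0.1037  0.053   0.0835] gap 0.126 F [ 2.1 -6.2  2.2]
tool y,z [-0.092 -0.996  0.001] [-0.901  0.082 -0.426] twist deg [ -0.04 -25.2   -0.08]
shift mm now-axes [ 4.2 -1.  11.1] aligned-axes [ 8.5 -1.   8.3]
```

```bash
python3 -m inch '{"hand":[0.05,0.05,0.05],"linear":[[0,0,0],[0,0,0],[0,-0.001,0]],"twist":[[0,0,0],[0,0,0],[0,0,0]]}' 35 | grep -E "tcp|force|gap"
python3 -m inch '{"hand":[0.05],"linear":[[0,-0.001,0]],"twist":[[0,0,0]]}' | grep -E "tcp|force|gap"
python3 -m inch '{"hand":[0.05],"linear":[[0,-0.001,0]],"twist":[[0,0,0]]}' | grep -E "tcp|force|gap"
python3 -m inch '{"hand":[0.05],"linear":[[0,-0.0005,0]],"twist":[[0,0,0]]}' | grep -E "tcp|force|gap"
```

```text
tcp_pos: [0.6118, 0.0337, 0.0836]
wrist_force: [-1.4, -14.1, 3.7]
finger_gap: 0.126
tcp_pos: [0.612, 0.0341, 0.0837]
wrist_force: [0.2, -13.2, 2.4]
finger_gap: 0.125
tcp_pos: [0.6121, 0.035, 0.0836]
wrist_force: [0.2, -13.6, 2.7]
finger_gap: 0.125
tcp_pos: [0.6122, 0.0355, 0.0836]
wrist_force: [1.3, -15.1, 2.2]
finger_gap: 0.129
```

Much less force (15 N) at the same position. Continue.

```bash
python3 -m inch '{"hand":[0.05],"linear":[[0,-0.0005,0]],"twist":[[0,0,0]]}' | grep -E "tcp|force"
python3 -m inch '{"hand":[0.05],"linear":[[0,-0.0005,0]],"twist":[[0,0,0]]}' | grep -E "tcp|force"
python3 -m inch '{"hand":[0.05],"linear":[[0,-0.0005,0]],"twist":[[0,0,0]]}' | grep -E "tcp|force"
python3 -c "
from h import *
go()"
```

```text
tcp_pos: [0.6122, 0.0359, 0.0836]
wrist_force: [1.5, -12.9, 1.2]
tcp_pos: [0.6123, 0.0366, 0.0836]
wrist_force: [2.1, -10.8, 1.2]
tcp_pos: [0.6123, 0.0374, 0.0835]
wrist_force: [2.3, -9.9, 1.0]
t 24.85 tcp [0.6123 0.0374 0.0835] cab [-0.1035  0.0569  0.0835] gap 0.127 F [ 3.2 -9.6  1. ]
tool y,z [-0.093 -0.996  0.002] [-0.901  0.083 -0.426] twist deg [ -0.08 -25.21  -0.16]
```

The force peaked at 15.1 N and fell to 9.9 N, so the hook may have dropped. I test by easing back.

```bash
python3 -m inch '{"hand":[0.05],"linear":[[0,0,0]],"twist":[[0,0,0]]}' | grep -E "tcp|force"
python3 -m inch '{"hand":[0.05,0.05],"linear":[[0,0.001,0],[0,0.001,0]],"twist":[[0,0,0],[0,0,0]]}' | grep -E "tcp|force"
python3 -m inch '{"hand":[0.05,0.05],"linear":[[0,0.001,0],[0,0.001,0]],"twist":[[0,0,0],[0,0,0]]}' | grep -E "tcp|force"
python3 -m inch '{"hand":[0.05,0.05],"linear":[[0,0.001,0],[0,0,0]],"twist":[[0,0,0],[0,0,0]]}' | grep -E "tcp|force"
```

```text
tcp_pos: [0.6124, 0.0376, 0.0835]
wrist_force: [3.6, -9.7, 0.3]
tcp_pos: [0.6122, 0.0375, 0.0834]
wrist_force: [3.0, 2.3, 2.2]
tcp_pos: [0.6119, 0.0367, 0.0833]
wrist_force: [-0.8, 6.9, 6.5]
tcp_pos: [0.6117, 0.0361, 0.0833]
wrist_force: [-0.7, 6.6, 6.3]
```

```bash
python3 -m inch '{"hand":[0.05],"linear":[[0,0.001,0]],"twist":[[0,0,0]]}' | grep -E "tcp|force"
python3 -m inch '{"hand":[0.05],"linear":[[0,0.001,0]],"twist":[[0,0,0]]}' | grep -E "tcp|force"
python3 -c "
from h import *
a=cv2.imread('pics/wrist11.png');go()"
```

```text
tcp_pos: [0.6116, 0.0354, 0.0834]
wrist_force: [-1.2, 9.4, 6.9]
tcp_pos: [0.6115, 0.0347, 0.0834]
wrist_force: [-2.4, 11.2, 7.3]
t 25.75 tcp [0.6115 0.0347 0.0834] cab [-0.1041  0.054   0.0834] gap 0.126 F [-3.4 11.   7.3]
tool y,z [-0.09  -0.996 -0.003] [-0.901  0.082 -0.425] twist deg [  0.03 -25.18   0.16]
```

Pulling back needs 7–11 N, so something resists, but it's ambiguous. I press forward to where the force dropped, then release, and measure with the wrist camera whether the door stays there.

```bash
python3 -m inch '{"hand":[0.05,0.05,0.05,0.05],"linear":[[0,-0.002,0],[0,-0.002,0],[0,-0.001,0],[0,-0.001,0]],"twist":[[0,0,0],[0,0,0],[0,0,0],[0,0,0]]}' | grep -E "tcp|force"
python3 -m inch '{"hand":[0.05],"linear":[[0,-0.0005,0]],"twist":[[0,0,0]]}' | grep -E "tcp|force"
python3 -m inch '{"hand":[0.05],"linear":[[0,-0.0005,0]],"twist":[[0,0,0]]}' | grep -E "tcp|force"
cat > bar.py <<'E'
from h import *
def bar(f):
    r=read_camera("wrist");i=r["pixels"];cv2.imwrite(f"pics/{f}.png",i[:,:,::-1])
    n,l,st,ce=cv2.connectedComponentsWithStats((i.max(2)<70).astype(np.uint8))
    for k in range(1,n):
        if 60<st[k,4]<3000 and st[k,1]<235:print("comp",st[k],ce[k].round(1),loc(onz(r,*ce[k],.143)).round(4))
E
python3 -c "
from bar import *
go();bar('w15')"
```

```text
tcp_pos: [0.6116, 0.0361, 0.0836]
wrist_force: [-9.8, -15.8, 14.5]
tcp_pos: [0.6116, 0.0363, 0.0836]
wrist_force: [-9.8, -15.9, 14.9]
tcp_pos: [0.6118, 0.0368, 0.0836]
wrist_force: [-6.1, -14.6, 12.6]
t 26.35 tcp [0.6118 0.0368 0.0836] cab [-0.1041  0.0562  0.0836] gap 0.128 F [ -4.8 -15.1  12.6]
tool y,z [-0.093 -0.996  0.004] [-0.902  0.082 -0.425] twist deg [ -0.06 -25.14  -0.24]
comp [ 83 180  52  11 227] [111.  183.6] [-0.0893  0.1408  0.143 ]
comp [ 233  184   47  128 2727] [256.5 257.3] [-0.1306  0.0577  0.143 ]
comp [362 187  39  11 229] [382.7 193.5] [-0.0952 -0.0143  0.143 ]
```

```bash
python3 -m inch '{"hand":[0.3,0.4,0.4,0.4,0.4],"linear":[[0,0,0],[0,0,0],[0,0,0],[0,0,0],[0,0,0]],"twist":[[0,0,0],[0,0,0],[0,0,0],[0,0,0],[0,0,0]]}'
python3 -c "
from bar import *
go();bar('w16')"
python3 -m inch '{"hand":[0.4,0.4,0.4,0.4,0.4],"linear":[[-0.025,0,-0.008],[-0.025,0,-0.008],[-0.024,0,-0.007],[-0.024,0,-0.007],[0,0,0]],"twist":[[0,0,0],[0,0,0],[0,0,0],[0,0,0],[0,0,0]]}'
python3 -c "
from bar import *
go();bar('w17')"
```

```text
time_s: 26.9
tcp_pos: [0.6105, 0.0399, 0.0808]
tool_rot: [0.842, -0.038, -0.537, -0.024]
wrist_force: [-0.3, -0.1, 0.8]
finger_gap: 0.398
t 26.9 tcp [0.6105 0.0399 0.0808] cab [-0.1056  0.0592  0.0808] gap 0.398 F [-0.3 -0.1  0.8]
tool y,z [-0.091 -0.996 -0.   ] [-0.903  0.082 -0.422] twist deg [-1.000e-02 -2.496e+01  0.000e+00]
comp [ 81 177  57  11 263] [112.4 180.2] [-0.0893  0.1416  0.143 ]
comp [ 252  184   21   63 1097] [261.7 216.5] [-0.1097  0.0575  0.143 ]
comp [366 185  34  11 209] [385.5 191.5] [-0.0958 -0.0117  0.143 ]
time_s: 27.45
tcp_pos: [0.599, 0.0412, 0.188]
tool_rot: [0.844, -0.038, -0.534, -0.025]
wrist_force: [0.7, 0.1, 0.7]
finger_gap: 0.399
t 27.45 tcp [0.599  0.0412 0.188 ] cab [-0.1172  0.0594  0.188 ] gap 0.399 F [0.7 0.1 0.7]
tool y,z [-0.091 -0.996 -0.001] [-0.899  0.082 -0.429] twist deg [-2.000e-02 -2.541e+01  4.000e-02]
comp [254 182  13  48 510] [259.9 204.1] [-0.1027  0.0573  0.143 ]
comp [335 191  38   8 242] [356.1 194.9] [-0.0939 -0.0347  0.143 ]
```

After release the bar reads y=0.0573 on the wrist camera, versus 0.0536 after the first unlatched release, so the door is holding. To be sure it's the hook and not friction, I regrip lightly, pull back with ~12 N (friction is at most 7 N), release and measure again.

```bash
python3 -m inch '{"hand":[0.4,0.4,0.4,0.4,0.4],"linear":[[0.025,0.002,0.008],[0.025,0,0.008],[0.024,0,0.007],[0.024,0,0.007],[0,0,0]],"twist":[[0,0,0],[0,0,0],[0,0,0],[0,0,0],[0,0,0]]}' 15 | grep -E "tcp|force"
python3 -m inch '{"hand":[0.05,0.05,0.05,0.05,0.05],"linear":[[0,0,0],[0,0,0],[0,0,0],[0,0,0],[0,0,0]],"twist":[[0,0,0],[0,0,0],[0,0,0],[0,0,0],[0,0,0]]}'
python3 -m inch '{"hand":[0.05,0.05],"linear":[[0,0.001,0],[0,0.001,0]],"twist":[[0,0,0],[0,0,0]]}' | grep -E "tcp|force"
python3 -m inch '{"hand":[0.05],"linear":[[0,0.001,0]],"twist":[[0,0,0]]}' | grep -E "tcp|force"
python3 -m inch '{"hand":[0.05],"linear":[[0,0.001,0]],"twist":[[0,0,0]]}' | grep -E "tcp|force"
```

```text
tcp_pos: [0.6062, 0.0376, 0.0741]
wrist_force: [-0.7, -0.3, -0.6]
time_s: 28.5
tcp_pos: [0.6116, 0.0372, 0.083]
tool_rot: [0.843, -0.039, -0.536, -0.024]
wrist_force: [-3.5, -2.7, 6.5]
finger_gap: 0.132
tcp_pos: [0.6116, 0.0368, 0.0831]
wrist_force: [-1.6, 6.8, 5.5]
tcp_pos: [0.6115, 0.0361, 0.0831]
wrist_force: [-1.1, 7.9, 4.3]
tcp_pos: [0.6115, 0.0353, 0.0831]
wrist_force: [-1.7, 8.2, 6.2]
```

```bash
python3 -m inch '{"hand":[0.05],"linear":[[0,0.001,0]],"twist":[[0,0,0]]}' | grep -E "tcp|force|gap"
python3 -m inch '{"hand":[0.05],"linear":[[0,0.001,0]],"twist":[[0,0,0]]}' | grep -E "tcp|force|gap"
python3 -m inch '{"hand":[0.05],"linear":[[0,0.001,0]],"twist":[[0,0,0]]}' | grep -E "tcp|force|gap"
```

```text
tcp_pos: [0.6113, 0.0345, 0.083]
wrist_force: [-1.8, 8.7, 5.2]
finger_gap: 0.126
tcp_pos: [0.6113, 0.0335, 0.0831]
wrist_force: [-0.2, 8.0, 4.9]
finger_gap: 0.127
tcp_pos: [0.6113, 0.0325, 0.083]
wrist_force: [1.3, 8.0, 2.1]
finger_gap: 0.129
```

Door slid back at a constant ~8 N, so it was not latched: the earlier resistance was only the hook nose, and the seal is further on. Push forward again, past that point, watching for the seal's slope and then the drop.

```bash
python3 -m inch '{"hand":[0.05,0.05,0.05,0.05,0.05],"linear":[[-0.0014,0,-0.0006],[0,-0.002,0],[0,-0.002,0],[0,-0.002,0],[0,-0.001,0]],"twist":[[0,0,0],[0,0,0],[0,0,0],[0,0,0],[0,0,0]]}' 35 | grep -E "tcp|force"
python3 -m inch '{"hand":[0.05],"linear":[[0,-0.001,0]],"twist":[[0,0,0]]}' | grep -E "tcp|force"
python3 -m inch '{"hand":[0.05],"linear":[[0,-0.001,0]],"twist":[[0,0,0]]}' | grep -E "tcp|force"
python3 -m inch '{"hand":[0.05],"linear":[[0,-0.001,0]],"twist":[[0,0,0]]}' | grep -E "tcp|force"
python3 -m inch '{"hand":[0.05],"linear":[[0,-0.001,0]],"twist":[[0,0,0]]}' | grep -E "tcp|force"
python3 -c "
from h import *
go()"
```

```text
tcp_pos: [0.6108, 0.0351, 0.0833]
wrist_force: [-0.3, -13.4, 2.0]
tcp_pos: [0.611, 0.036, 0.0833]
wrist_force: [0.2, -12.4, 0.8]
tcp_pos: [0.6111, 0.0374, 0.0832]
wrist_force: [1.5, -9.5, -0.3]
tcp_pos: [0.6112, 0.0387, 0.0831]
wrist_force: [1.7, -10.0, -0.0]
tcp_pos: [0.6113, 0.0395, 0.0832]
wrist_force: [0.6, -10.4, -0.7]
t 30.1 tcp [0.6113 0.0395 0.0832] cab [-0.1048  0.0588  0.0832] gap 0.123 F [  1.5 -10.3  -0.7]
tool y,z [-0.093 -0.996  0.003] [-0.902  0.083 -0.423] twist deg [ -0.09 -25.05  -0.18]
```

```bash
python3 -m inch '{"hand":[0.05],"linear":[[0,-0.001,0]],"twist":[[0,0,0]]}' | grep -E "tcp|force"
python3 -m inch '{"hand":[0.05],"linear":[[0,-0.001,0]],"twist":[[0,0,0]]}' | grep -E "tcp|force"
python3 -m inch '{"hand":[0.05],"linear":[[0,-0.001,0]],"twist":[[0,0,0]]}' | grep -E "tcp|force"
```

```text
tcp_pos: [0.6114, 0.0403, 0.0831]
wrist_force: [0.3, -12.4, 0.9]
tcp_pos: [0.6114, 0.0411, 0.0831]
wrist_force: [0.3, -13.4, 0.7]
tcp_pos: [0.6115, 0.042, 0.0832]
wrist_force: [0.1, -13.9, -0.2]
```

Seal contact appears near tcp y≈0.0395 (a +2 N step, then ~0.8 N/mm). Latch is expected near 0.0475, hard stop near 0.0535.

```bash
python3 -m inch '{"hand":[0.05],"linear":[[0,-0.001,0]],"twist":[[0,0,0]]}' | grep -E "tcp|force"
python3 -m inch '{"hand":[0.05],"linear":[[0,-0.001,0]],"twist":[[0,0,0]]}' | grep -E "tcp|force"
python3 -m inch '{"hand":[0.05],"linear":[[0,-0.001,0]],"twist":[[0,0,0]]}' | grep -E "tcp|force"
python3 -m inch '{"hand":[0.05],"linear":[[0,-0.0005,0]],"twist":[[0,0,0]]}' | grep -E "tcp|force|gap"
```

```text
tcp_pos: [0.6116, 0.0429, 0.0832]
wrist_force: [0.5, -13.5, 0.9]
tcp_pos: [0.6117, 0.0438, 0.0832]
wrist_force: [-0.1, -13.8, 1.4]
tcp_pos: [0.6118, 0.0448, 0.0832]
wrist_force: [0.3, -14.2, 1.1]
tcp_pos: [0.6118, 0.0453, 0.0832]
wrist_force: [-0.7, -13.4, 0.9]
finger_gap: 0.122
```

```bash
python3 -m inch '{"hand":[0.05],"linear":[[0,-0.0005,0]],"twist":[[0,0,0]]}' | grep -E "tcp|force"
python3 -m inch '{"hand":[0.05],"linear":[[0,-0.0005,0]],"twist":[[0,0,0]]}' | grep -E "tcp|force"
python3 -m inch '{"hand":[0.05],"linear":[[0,-0.0005,0]],"twist":[[0,0,0]]}' | grep -E "tcp|force"
python3 -m inch '{"hand":[0.05],"linear":[[0,-0.0005,0]],"twist":[[0,0,0]]}' | grep -E "tcp|force"
```

```text
tcp_pos: [0.6119, 0.0458, 0.0832]
wrist_force: [-0.1, -13.6, 0.1]
tcp_pos: [0.6119, 0.0463, 0.0832]
wrist_force: [-0.5, -14.3, 0.7]
tcp_pos: [0.6119, 0.0467, 0.0832]
wrist_force: [0.4, -14.2, 1.3]
tcp_pos: [0.612, 0.0471, 0.0832]
wrist_force: [-0.3, -14.0, 2.3]
```

```bash
python3 -m inch '{"hand":[0.05],"linear":[[0,-0.0005,0]],"twist":[[0,0,0]]}' | grep -E "tcp|force"
python3 -m inch '{"hand":[0.05],"linear":[[0,-0.0005,0]],"twist":[[0,0,0]]}' | grep -E "tcp|force"
python3 -m inch '{"hand":[0.05],"linear":[[0,-0.0005,0]],"twist":[[0,0,0]]}' | grep -E "tcp|force"
```

```text
tcp_pos: [0.6121, 0.0475, 0.0832]
wrist_force: [-0.9, -14.4, 1.7]
tcp_pos: [0.6121, 0.048, 0.0832]
wrist_force: [0.0, -16.4, 1.2]
tcp_pos: [0.6121, 0.0484, 0.0832]
wrist_force: [-1.2, -16.2, 2.9]
```

```bash
python3 -m inch '{"hand":[0.05,0.05,0.05],"linear":[[0,0.001,0],[0,0.001,0],[0,0.001,0]],"twist":[[0,0,0],[0,0,0],[0,0,0]]}' | grep -E "tcp|force"
python3 -m inch '{"hand":[0.05,0.05],"linear":[[0,0.001,0],[0,0.001,0]],"twist":[[0,0,0],[0,0,0]]}' | grep -E "tcp|force"
python3 -m inch '{"hand":[0.05],"linear":[[0,0.001,0]],"twist":[[0,0,0]]}' | grep -E "tcp|force"
python3 -m inch '{"hand":[0.05],"linear":[[0,0.001,0]],"twist":[[0,0,0]]}' | grep -E "tcp|force"
```

```text
tcp_pos: [0.612, 0.0472, 0.0831]
wrist_force: [3.9, -4.9, -3.5]
tcp_pos: [0.6119, 0.0459, 0.083]
wrist_force: [5.6, 2.0, -3.9]
tcp_pos: [0.6119, 0.0459, 0.083]
wrist_force: [6.5, 6.5, -5.4]
tcp_pos: [0.6118, 0.0458, 0.083]
wrist_force: [8.1, 11.2, -5.9]
```

Easing back, the door is pushed out only to 0.0459 and then stops dead: 11 N of pull with no motion, where friction alone had let it slide at 8 N. The tooth is holding the stud, and the furthest push (0.0484) was well short of the hard stop. Unload, release and withdraw.

```bash
python3 -m inch '{"hand":[0.05,0.05],"linear":[[0,-0.0025,0],[0,0,0]],"twist":[[0,0,0],[0,0,0]]}' | grep -E "tcp|force"
python3 -m inch '{"hand":[0.3,0.4,0.4,0.4,0.4],"linear":[[0,0,0],[0,0,0],[0,0,0],[0,0,0],[0,0,0]],"twist":[[0,0,0],[0,0,0],[0,0,0],[0,0,0],[0,0,0]]}' 
python3 -c "
from bar import *
go();bar('w18')"
python3 -m inch '{"hand":[0.4,0.4,0.4,0.4,0.4],"linear":[[-0.025,0,-0.008],[-0.025,0,-0.008],[-0.024,0,-0.007],[-0.024,0,-0.007],[0,0,0]],"twist":[[0,0,0],[0,0,0],[0,0,0],[0,0,0],[0,0,0]]}' | grep -E "tcp|force"
python3 -m inch '{"hand":[0.4,0.4,0.4],"linear":[[-0.02,0,0],[0,0,0],[0,0,0]],"twist":[[0,0,0],[0,0,0],[0,0,0]]}' | grep -E "tcp|force"
python3 -c "
from bar import *
go();bar('w19')"
```

```text
tcp_pos: [0.6119, 0.0461, 0.0831]
wrist_force: [3.3, -5.0, -0.9]
time_s: 32.9
tcp_pos: [0.6114, 0.0472, 0.0827]
tool_rot: [0.842, -0.038, -0.537, -0.025]
wrist_force: [-0.1, -0.1, -0.5]
finger_gap: 0.401
t 32.9 tcp [0.6114 0.0472 0.0827] cab [-0.1054  0.0665  0.0827] gap 0.401 F [-0.1 -0.1 -0.5]
tool y,z [-0.091 -0.996 -0.   ] [-0.903  0.083 -0.423] twist deg [ -0.03 -24.99  -0.  ]
comp [ 96 178  38   7 169] [114.3 181.1] [-0.0893  0.1488  0.143 ]
comp [ 249  184   21   63 1094] [258.6 217.2] [-0.1098  0.0666  0.143 ]
comp [365 185  37  11 219] [384.9 191.7] [-0.0954 -0.005   0.143 ]
comp [146 187   6  20  66] [148.2 197. ] [-0.0984  0.129   0.143 ]
tcp_pos: [0.5997, 0.0486, 0.1897]
wrist_force: [0.6, -0.2, 0.2]
tcp_pos: [0.589, 0.0492, 0.2017]
wrist_force: [0.6, 0.9, -0.4]
t 33.75 tcp [0.589  0.0492 0.2017] cab [-0.1279  0.0665  0.2017] gap 0.403 F [ 0.5  1.  -0.4]
tool y,z [-0.091 -0.996 -0.   ] [-0.902  0.083 -0.423] twist deg [ -0.03 -25.01  -0.  ]
comp [252 175  13  46 466] [257.6 195.5] [-0.1036  0.0665  0.143 ]
comp [329 184  41   8 269] [351.  187.8] [-0.0958 -0.0278  0.143 ]
```

Bar reads 0.0665 right after release and again 0.85 s later, so the door stays shut. I retreat clear, and do a last numeric check of bottle and bystanders.

```bash
python3 -m inch '{"hand":[0.4,0.4,0.4,0.4,0.4],"linear":[[-0.03,0,0],[-0.03,0,0],[-0.03,0,0],[0,0,0],[0,0,0]],"twist":[[0,0,0],[0,0,0],[0,0,0],[0,0,0],[0,0,0]]}'
python3 - <<'E'
from bar import *
bar("w20")
r=read_camera("side");i=r["pixels"][:,:,::-1];cv2.imwrite("pics/s20.png",i)
a=cv2.imread("pics/s9.png")
# template match: bottle in s9 (just after placing) & jar/bowl/spanner from first picture
o=cv2.imread("pics/side0.png")
for nm,src,p in(("bottle",cv2.imread("pics/s9.png"),cab([0,0,0])*0+np.array([.453,-.197,.1])),("jar",o,np.array([.419,.022,.05])),("bowl",o,loc([0,0,0])*0+np.array([.47,.13,.03])),("spanner",o,None)):
    u,v=(395,250) if p is None else proj(r,p).astype(int)
    t=src[v-14:v+14,u-14:u+14];w=i[v-22:v+22,u-22:u+22]
    m=cv2.matchTemplate(w,t,cv2.TM_CCOEFF_NORMED);_,b,_,l=cv2.minMaxLoc(m);print(nm,(u,v),"score",round(b,3),"shift px",l[0]-8,l[1]-8)
go()
E
```

```text
time_s: 34.3
tcp_pos: [0.5513, 0.0526, 0.2833]
tool_rot: [0.843, -0.038, -0.537, -0.025]
wrist_force: [-1.4, -0.1, -1.3]
finger_gap: 0.402
comp [253 160  10  39 284] [257.5 177.1] [-0.1056  0.0663  0.143 ]
comp [316 172  40   6 219] [336.1 174.6] [-0.1022 -0.0379  0.143 ]
bottle (np.int64(266), np.int64(251)) score 0.828 shift px 0 0
jar (np.int64(177), np.int64(231)) score 0.999 shift px 0 0
bowl (np.int64(156), np.int64(201)) score 0.983 shift px 0 0
spanner (395, 250) score 0.998 shift px 0 0
t 34.4 tcp [0.5505 0.0525 0.2814] cab [-0.1665  0.0663  0.2814] gap 0.397 F [-0.1 -0.2 -0.7]
tool y,z [-0.091 -0.996  0.   ] [-0.904  0.083 -0.42 ] twist deg [ -0.04 -24.82  -0.03]
```

Door still at 0.0663, nothing else has moved, and the robot is free. Handing in.

```bash
python3 -c "
from plant import *
print(finish_job())"
```

```text
the job is handed in; nothing more can be done
None
```

The bottle stands upright in the tray, the door is shut and held by the hook, and the job was handed in at about 34 s with the robot touching nothing.

**Bottle:** I lifted it out of the doorway and lowered it until the wrist force showed it on the tray floor, at about 15 N peak. A picture showed it upright inside the tray.

**Door:** I pushed it shut through hook-nose resistance and the seal, then eased back.
- **Latch:** the door came out only about 2.5 mm, then stopped dead against an 11 N pull. After letting go, the handle read 0.0665, 0.0665 and 0.0663 m over about a second.
- **Seal:** my furthest push was roughly 9 mm into the seal by my contact estimate, short of the 14 mm hard stop. The seal's force rise was not clean, so that depth is inferred, not measured.

**What went wrong on the way:**
- Two grasps on the handle closed on nothing, because the fingertips sat higher than I assumed.
- The first push, high on the bar, tipped the door and reached about 26 N without latching, so I regripped lower with a tilted tool.
- I first read a force drop as the latch. A pull test showed the door still slid at 8 N, so I pushed further.

**Final checks:** jar, bowl and spanner match their first pictures with no shift. The bottle also shows no shift since placing, but with a weaker match (0.83), probably from changed shadows. I had no picture views left to confirm it by eye.

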